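# Clamp the glued power adapter with a sound press block

### The arm

A 7-joint arm with a two-finger parallel gripper is mounted at the origin on the work surface. World frame = base frame: x ahead of the robot, y to its left, z up, the work surface at z = 0. Lengths are in m, angles in rad, forces in N, time in s.
With the tool pointing down it reaches from about 0.425 to 0.975 m from the base axis. Payload 16.7 kg.
Tool frame: the origin (TCP) lies at the very end of the fingers, on their centre line; the grasp point (between the pads) lies 19 mm behind it (bot.grip_point_offset is the distance from the TCP to the grasp point, in m); z points along the fingers, y is the direction in which the jaws open and shut (so a half turn about z gives the same grasp; the last joint's range is limited). The gripper opens to 85 mm and grips with 20 to 120 N. Pads are 22 mm wide; open, the fingers measure 114 mm over their backs; the gripper's body (76 mm by 85 mm) begins 54 mm behind the grasp point. The pads swing forward as they close: fully open they stand 13 mm farther back than shut.
Start: joints at [-1.254, 0.426, 0.074, 1.606, -0.034, 1.111, -0.067], TCP at [0.303, 0.603, 0.208] pointing down, gripper open.
Joint ranges: [-2.85, 2.85], [-0.5, 2.14], [-1.23, 1.37], [0.21, 2.46], [-1.02, 4.16], [0.16, 2.05], [-2.73, 2.73]. Speed limits (rad/s): [1.89, 1.89, 2.39, 2.39, 3.01, 3.01, 3.01].

### API

Orientations are given as a unit quaternion [x, y, z, w].
In Python, from bench import observe, vision, ticket, bot gives the robot as it stands.
- The arm moves only by the shell command python3 -m handwheel 'ROWS' [OPENING]. ROWS is JSON, a list of rows, each an object of numbers: "dx", "dy", "dz": the shift along the tool's x, y, z in cm; "yaw": the turn about the tool's z in degrees. In form: [{"dx": .., "dy": .., "dz": .., "yaw": ..}, ...]. A call has 1 to 20 rows; each row shifts and turns the pose as measured when the row begins, along the tool's axes as they then stand; what a row does not reach is not made up. A row lasts 1/10 s, in which the tool goes at most 50 mm and 8.59 degrees, less where a joint would pass 70% of its speed; a pose out of reach is approached as far as the arm can. A call with a gripper value outside its range is refused whole. OPENING is the gripper command: -1 is fully open, 1 is shut, values between are in proportion, set as the call begins (- or left out, the last holds). The fingers move at their own pace and stop on an object; the grip force is fixed at half the most. Time passes only in rows, so rows that do not move let the fingers close. It gives the time, the measured TCP pose, the force and the opening at its end, in the units of the state.
- observe(): the state, without advancing time (a new reading comes with each control period).
- vision.capture(name): name is "scene" or "top" or "wrist"; returns a dict with "img" (400x640x3 uint8, red, green, blue), "vfov" (degrees; the focal length in pixels is half the picture's height over the tangent of half this angle, whatever the lens; pixels are square), "cx", "cy" (the principal point, pixels), "cam_to_world" (4x4, takes a point from camera to world coordinates); the wrist camera has in their place "mount" (4x4, takes a point from camera to tool coordinates, whose origin is the TCP and whose axes are the flange's). Camera axes: x right, y down, z forward; pixel columns grow to the right and rows downward; lengths in m; the calibration is good to about 2 mm. A picture is of the moment at which its call begins: read the wrist's pose just before it. There is no depth.
- ticket.hand_in(): hands the job in, once; it reports no verdict.
The state is a dict: "t": time; "joint_positions": joint angles; "joint_vel": joint speeds; "effort": joint torques, N m; "ee_pos": TCP position; "tcp_rot": TCP orientation; "force": force on the tool from outside, world axes, zero at the start; "ft_torque": the same for the moment, N m; "width": opening from 0.0 (shut) to 1.0 (fully open).
Only numpy, scipy, OpenCV 4.12 (cv2) and the standard library are available. Lean on these libraries where they do the work, as an engineer would, in place of code of your own. Each camera call takes 0.05 s, during which the arm holds its last target.

### The job

The power adapter on the gluing board has a freshly glued shell: pick out the one sound press block (full length, no corner broken off) and stand it on the board between the moving jaw and the adapter, its broad face along the adapter. Then close the clamp by pumping its trigger towards the handle, not by pushing the jaw, until the jaw presses the block firmly against the adapter without crushing the shell, and finish still holding the trigger squeezed so that the pressure stays on. Leave the other blocks, the drive, the glue bottle and the screwdriver where they are.

Things in the scene. Friction and masses are not known exactly. Their poses are not given: they have to be found in the camera images.
- clamp_board: Fixed plywood gluing board, top at z 15 mm, with a black one-hand bar clamp screwed flat on it. Origin under the middle of the clamp's bar, at bench height. +x (away from the robot, yaw within 0.25) points from the handle side to the jaws' tips, +y along the bar, the way the moving jaw closes. Covers x -40 to +125, y -137 to +125 mm. All board x, y, z below are in mm in this frame.
- fixed_jaw_face (a point): Middle of the fixed jaw's pad face, which looks to -y: board x 64, y 30, z 41. The fixed jaw covers x 34 to 102, y 30 to 56, up to z 61. The clamp's housing behind it covers x -35 to 35, y 34 to 94, up to z 65.
- handle (a point): Point on the fixed handle's middle line: board x -60, y 85, z 42. The handle is a bar 18 mm thick (y 76 to 94), 28 mm high (z 28 to 56), that sticks out of the housing towards the robot, x -30 to -133, over the bare bench.
- trigger_grip (a point): Where the trigger is to be squeezed: on its middle line, 86 mm from its pivot, moving with it. Board x -54, y 40, z 42 when open; x -60, y 70.5 when fully squeezed. At x -60, over the outer faces of trigger and handle, it is about 60 mm open and 29 mm squeezed (along board y); only the trigger moves, so the middle of the pair shifts 15 mm to +y.
- trigger: The trigger, a bar 10 mm thick, 24 mm high (z 30 to 54), that pivots about z in the housing; origin on the pivot (board x 26, y 70.5, z 42); its end is 128 mm from there. Its rot equals the board's when open; squeezing it to the handle turns it by up to -0.36 rad to a firm stop, parallel to the handle. A spring returns it: 3 N at the grip point, 5 N when fully squeezed.
- moving_jaw: Moving jaw and toothed bar. Origin = the board's when fully open; its board y is the travel, 0 to 83 mm (starts at 0 to 8). Jaw: x -16 to 100, y -123 to -91 plus travel, z 21 to 61. Bar: 23 mm wide at x = 0, z 39 to 45, through the housing, tail at y 109 plus travel. A squeeze drives it 36 mm per rad of trigger after up to 4 mm of lost motion: about 12 mm per full pump, then let the trigger open.
- jaw_pad: Soft rubber pad of the moving jaw, 52 mm (x) by 36 mm high. Origin in the middle of its pressing face: board x 64, y -83 plus travel, z 41. It gives up to 6 mm, 8 N per mm. Pressure is 2.4 times (force at trigger_grip less its spring). When the trigger opens, the ratchet holds the jaw but lets it fall back to the last tooth (up to 4 mm), losing pressure.
- adapter: Black laptop power adapter without cord, loose, standing on its long edge on the board, 0 to 5 mm clear of the fixed jaw's pad: 75 mm (x) by 30 mm (y) by 46 mm high, 0.24 kg, pale label on its -y face. Origin at the middle of its underside, near board x 60, y 12, z 15. Its glued seam stands across the clamp. Pressed with more than 100 N the shell is crushed.
- block_place (a point): Fixed point on the board's top, board x 60, y -40, z 15: a good place for the middle of the block's underside, within the open gap of 71 to 83 mm between moving pad and adapter.
- sound_block: Whole wooden press block: 70 mm long (x), 16 mm thick (y), 40 mm high, 0.04 kg, standing on its long edge on the bench, yaw within 0.4. Origin at the middle of its underside.
- short_block: Like the sound block but only 44 mm long: useless for pressing. Origin at the middle of its underside.
- chipped_block: Like the sound block, 70 mm long at the foot, but the upper corner at its +x end is broken off slantwise, about 26 mm along and 26 mm down: useless for pressing. Origin at the middle of its underside.
- hard_drive: Bystander: hard drive, 147 by 101 by 26 mm, lying flat on the left. Origin at the middle of its underside.
- glue_bottle: Bystander: small white glue bottle, black cap, 36 mm across, 85 mm high. Origin at the middle of its underside.
- screwdriver: Bystander: screwdriver lying on the bench beyond the board.
Things that resemble listed ones, but are neither listed nor needed, are in the scene too. Leave any green, pink or turquoise look-alike of the sound_block alone.

How it is judged:
By the outcome, as a careful person would: the job done as asked, in the order asked, and still so for the second after the job is handed in, while the arm keeps its last pose, push and grip.
It also fails if it takes over 64 s, if anything falls off the work surface, if the arm or the gripper's body presses on something with over 40 N, if the wrist force passes 120 N, or if a joint passes its speed limit or range.

## Working session

There is one attempt and no reset: what is moved stays moved. The work goes in short steps, Python scripts to look and compute and a shell command to move; the robot and the scene stay as the last step left them, time stands still between calls to the robot, and variables do not carry over. Pictures are saved under pics/ and viewed, and the job is handed in when it is done.

```bash
ls; mkdir -p pics
python3 - <<'E'
from bench import observe, vision, ticket, bot
import cv2, numpy as np, pickle
s=observe(); print({k:np.round(v,3) for k,v in s.items()})
for n in ("scene","top","wrist"):
    c=vision.capture(n); cv2.imwrite(f"pics/{n}0.png",c["img"][:,:,::-1]); pickle.dump(c,open(f"{n}0.pkl","wb"))
    print(n,c["vfov"],c["cx"],c["cy"],np.round(c.get("cam_to_world",c.get("mount")),3).tolist())
E
```

```text
pics
{'t': np.float64(0.0), 'joint_positions': array([-1.254,  0.427,  0.074,  1.607, -0.034,  1.111, -0.067]), 'joint_vel': array([ 0.001, -0.001, -0.   ,  0.001, -0.   , -0.001, -0.   ]), 'effort': array([-3.0000e-03, -9.4982e+01,  3.7590e+00, -4.6354e+01,  1.9000e-02,
        1.0000e-02,  0.0000e+00]), 'ee_pos': array([0.303, 0.603, 0.207]), 'tcp_rot': array([ 0.231,  0.973, -0.001, -0.   ]), 'force': array([ 0.194, -0.097,  0.073]), 'ft_torque': array([ 0.012,  0.004, -0.019]), 'width': np.float64(0.997)}
scene 53.4184808497682 322.9413304054923 204.75498940406217 [[-0.808, 0.385, -0.445, 1.159], [0.589, 0.529, -0.611, 0.782], [0.0, -0.756, -0.654, 0.873], [0.0, 0.0, 0.0, 1.0]]
top 54.71290217428944 321.72672606576754 190.37892608055358 [[-0.011, -0.992, 0.125, 0.458], [-1.0, 0.01, -0.01, 0.024], [0.009, -0.125, -0.992, 1.011], [0.0, 0.0, 0.0, 1.0]]
wrist 60.12368058626705 313.3922120928685 199.07844107454872 [[-0.0, -0.948, -0.318, 0.082], [1.0, -0.0, 0.0, 0.001], [-0.0, -0.318, 0.948, -0.166], [0.0, 0.0, 0.0, 1.0]]
```

View pics/top0.png

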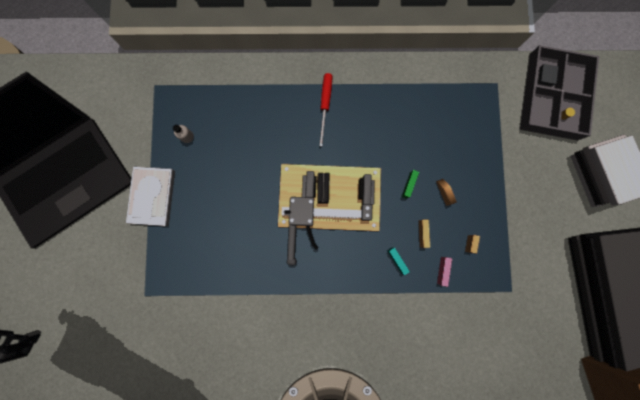

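View pics/scene0.png

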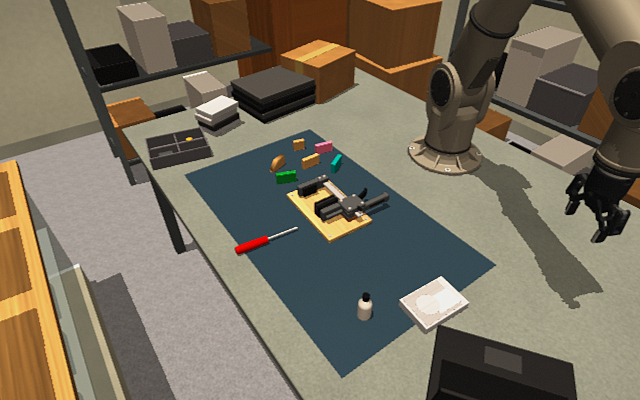

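View pics/wrist0.png

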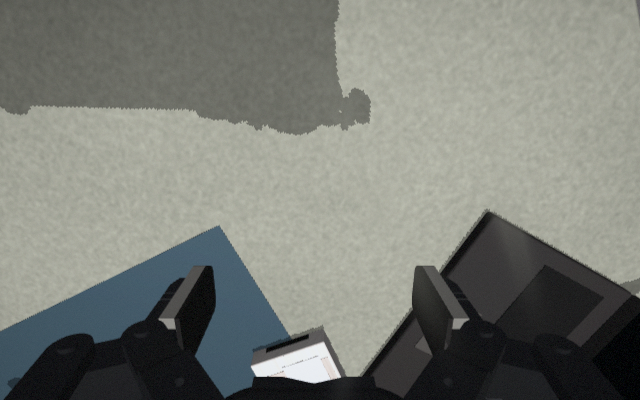

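```bash
python3 - <<'E'
import cv2,pickle,numpy as np
t=cv2.imread("pics/top0.png");s=cv2.imread("pics/scene0.png")
a=cv2.resize(t[150:290,270:490],(792,504),interpolation=cv2.INTER_CUBIC);cv2.imwrite("pics/t0c.png",a)
a=cv2.resize(s[130:250,250:400],(750,600),interpolation=cv2.INTER_CUBIC);cv2.imwrite("pics/s0c.png",a)
E
cat > h.py <<'E'
from bench import observe, vision, ticket, bot
import cv2, numpy as np, pickle
from scipy.spatial.transform import Rotation as R
def K(c):
    f=200/np.tan(np.radians(c["vfov"]/2)); return f
def load(n): return pickle.load(open(n+".pkl","rb"))
def T(c):
    if "cam_to_world" in c: return np.array(c["cam_to_world"])
    M=np.eye(4); M[:3,:3]=R.from_quat(c["q"]).as_matrix(); M[:3,3]=c["p"]; return M@np.array(c["mount"])
def px2w(c,u,v,z):
    M=T(c);f=K(c); d=M[:3,:3]@np.array([(u-c["cx"])/f,(v-c["cy"])/f,1]); o=M[:3,3]
    return o+d*(z-o[2])/d[2]
def w2px(c,p):
    M=T(c); q=M[:3,:3].T@(np.array(p)-M[:3,3]); return np.array([c["cx"]+K(c)*q[0]/q[2],c["cy"]+K(c)*q[1]/q[2]])
def snap(n,name):
    s=observe(); c=vision.capture(n); c["p"]=np.array(s["ee_pos"]);c["q"]=np.array(s["tcp_rot"])
    cv2.imwrite(f"pics/{name}.png",c["img"][:,:,::-1]); pickle.dump(c,open(name+".pkl","wb")); return c
E
```

```text
(no output)
```

View pics/t0c.png

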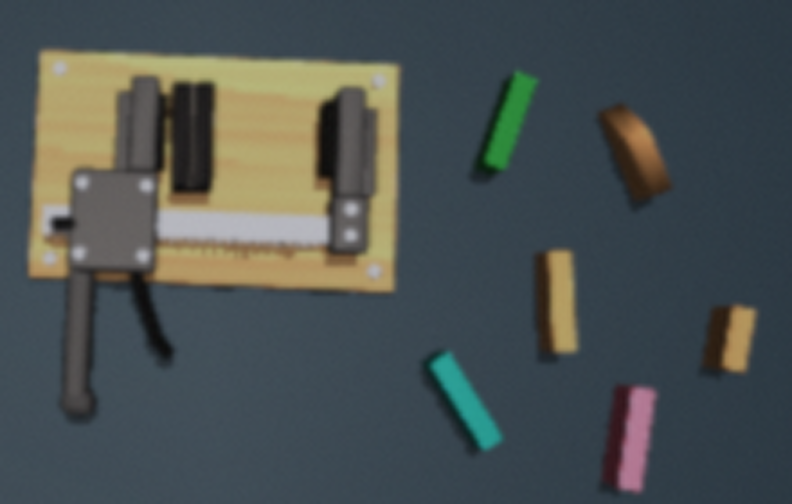

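View pics/s0c.png

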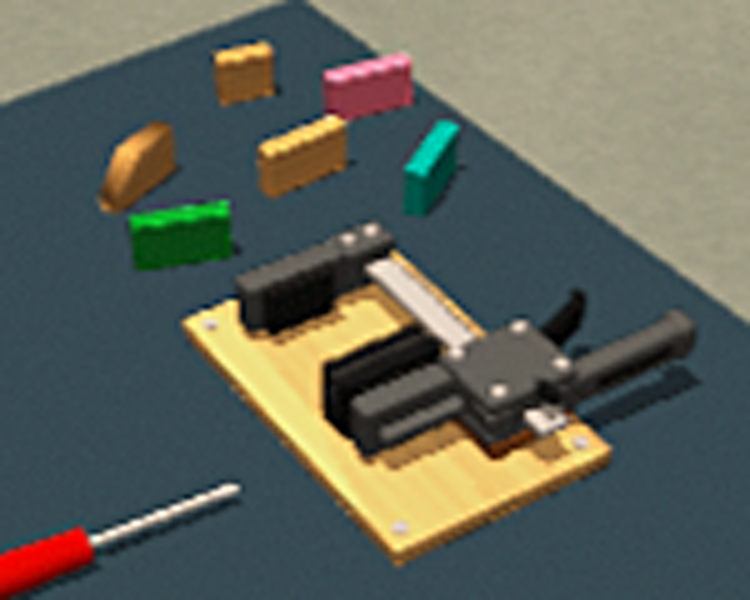

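Run:
```python
from h import *
c=load("top0")
P=lambda x,y,z:px2w(c,x/3.6+270-.4,y/3.6+150-.4,z)
cor=[P(40,50,.015),P(400,65,.015),P(393,291,.015),P(29,277,.015)]
b=np.array([[.125,.125],[.125,-.137],[-.04,-.137],[-.04,.125]])
w=np.array(cor)[:,:2]
zb=b[:,0]+1j*b[:,1]; zw=w[:,0]+1j*w[:,1]
r=np.sum((zw-zw.mean())*np.conj(zb-zb.mean())); yaw=np.angle(r)
o=zw.mean()-np.exp(1j*yaw)*zb.mean()
print("board",o,yaw,abs(zw-o-np.exp(1j*yaw)*zb))
for pt in [(549,250),(574,250),(577,352),(552,353)]: print(P(*pt,.04))
s=load("scene0")
for q in [(64,30,61)]: pass
# start moving-jaw pad etc.
def bd(x,y): return o+np.exp(1j*yaw)*(x+1j*y)/1000
for n,x,y in [("place",60,-40),("grip",-54,40),("handle",-60,85)]: print(n,bd(x,y))
```

```text
board (0.5240024321510585+0.001765038518249544j) -0.050927505409651366 [0.00033867 0.00052975 0.00148136 0.00102386]
[ 0.50463508 -0.23777055  0.04      ]
[ 0.50445308 -0.25527428  0.04      ]
[ 0.43395192 -0.25414428  0.04      ]
[ 0.43345863 -0.23676926  0.04      ]
place (0.5818884208860468-0.04123743011057228j)
grip (0.47210866426520726+0.044462074183613934j)
handle (0.46840719064200087+0.08970916351559977j)
```

```bash
cat >> h.py <<'E'
O=np.array([0.5240,0.00177]); YAW=-0.0509
def bd(x,y,z=0):
    c,s=np.cos(YAW),np.sin(YAW); return np.array([O[0]+(c*x-s*y)/1000,O[1]+(s*x+c*y)/1000,z/1000])
def w2b(p):
    c,s=np.cos(YAW),np.sin(YAW); d=(np.array(p[:2])-O)*1000; return np.array([c*d[0]+s*d[1],-s*d[0]+c*d[1],p[2]*1000])
def plan(target,along):
    """target TCP world; along = world angle of tool y (mod pi)"""
    s=observe(); M=R.from_quat(s["tcp_rot"]).as_matrix(); p=np.array(s["ee_pos"])
    a=np.arctan2(M[1,1],M[0,1]); d=(along-a+np.pi/2)%np.pi-np.pi/2
    # tool z down => tool yaw positive = world negative
    yaw=-np.degrees(d)
    M2=R.from_euler('z',d).as_matrix()@M
    print("t %.2f p %s tooly %.3f j7 %.2f w %.3f F %s tilt %s"%(s["t"],np.round(p,4),a,s["joint_positions"][6],s["width"],np.round(s["force"],1),np.round(M[:2,2],4)))
    print("yaw deg %.2f"%yaw,"then d(cm) tool:",np.round(M2.T@(np.array(target)-p)*100,2), "before-yaw axes:",np.round(M.T@(np.array(target)-p)*100,2))
E
python3 - <<'E'
from h import *
plan([0.469,-0.246,0.16],np.pi/2-0.014)
plan([0.52,0.45,0.208],np.pi/2-0.014)
E
```

```text
t 0.15 p [0.3031 0.6028 0.2075] tooly 1.105 j7 -0.07 w 0.998 F [-0.2 -0.4  0.4] tilt [-0.0004 -0.0009]
yaw deg -25.89 then d(cm) tool: [-17.78 -84.63   4.83] before-yaw axes: [-52.95 -68.38   4.82]
t 0.15 p [0.3031 0.6028 0.2075] tooly 1.105 j7 -0.07 w 0.998 F [-0.2 -0.4  0.4] tilt [-0.0004 -0.0009]
yaw deg -25.89 then d(cm) tool: [-21.91 -14.97  -0.04] before-yaw axes: [-26.25  -3.91  -0.05]
```

```bash
python3 -m handwheel '[{"dx":-4,"yaw":-6.5},{"dx":-4,"yaw":-6.5},{"dx":-4,"yaw":-6.5},{"dx":-4,"yaw":-6.4},{"dx":-3,"dy":-3},{"dx":-2,"dy":-4},{"dy":-4},{"dy":-4},{"dy":-4},{"dy":-4},{"dy":-4},{"dy":-4},{"dy":-4},{"dy":-4},{"dy":-4}]' -1
python3 - <<'E'
from h import *
plan([0.469,-0.246,0.16],np.pi/2-0.014)
E
```

```text
t 0.15 p [0.3031 0.6028 0.2075] tooly 1.105 j7 -0.07 w 0.998 F [-0.2 -0.4  0.4] tilt [-0.0004 -0.0009]
yaw deg -25.89 then d(cm) tool: [-17.78 -84.63   4.83] before-yaw axes: [-52.95 -68.38   4.82]$[0]: bad value
```

```bash
python3 -m handwheel '[{"dx":-4,"dy":0,"dz":0,"yaw":-6.5}]' -1; python3 -m handwheel --help
```

```text
t: 0.25
ee_pos: [0.3333, 0.5878, 0.207]
tcp_rot: [0.172, 0.985, -0.0, -0.002]
force: [0.3, 0.5, 0.5]
width: 0.999invalid input: not JSON, or not a number
```

```bash
python3 -m handwheel '[{"dx":-4,"dy":0,"dz":0,"yaw":-6.5},{"dx":-4,"dy":0,"dz":0,"yaw":-6.5},{"dx":-4,"dy":0,"dz":0,"yaw":-6.4},{"dx":-3,"dy":-3,"dz":0,"yaw":0},{"dx":-2,"dy":-4,"dz":0,"yaw":0},{"dx":0,"dy":-4,"dz":0,"yaw":0},{"dx":0,"dy":-4,"dz":0,"yaw":0},{"dx":0,"dy":-4,"dz":0,"yaw":0},{"dx":0,"dy":-4,"dz":0,"yaw":0},{"dx":0,"dy":-4,"dz":0,"yaw":0},{"dx":0,"dy":-4,"dz":0,"yaw":0},{"dx":0,"dy":-4,"dz":0,"yaw":0},{"dx":0,"dy":-4,"dz":0,"yaw":0},{"dx":0,"dy":-4,"dz":0,"yaw":0}]' -1
python3 - <<'E'
from h import *
plan([0.469,-0.246,0.20],np.pi/2-0.014)
E
```

```text
t: 1.65
ee_pos: [0.512, 0.1134, 0.2023]
tcp_rot: [-0.007, 1.0, -0.002, -0.003]
force: [0.6, 0.1, -0.2]
width: 1.0
t 1.65 p [0.512  0.1134 0.2023] tooly 1.585 j7 1.28 w 1.000 F [ 0.6  0.1 -0.2] tilt [-0.0068 -0.0042]
yaw deg 1.61 then d(cm) tool: [  3.79 -36.     0.4 ] before-yaw axes: [  4.8  -35.87   0.41]
```

```bash
python3 -m handwheel '[{"dx":0,"dy":-4,"dz":0,"yaw":1.6},{"dx":0,"dy":-4,"dz":0,"yaw":0},{"dx":0,"dy":-4,"dz":0,"yaw":0},{"dx":0,"dy":-3,"dz":0,"yaw":0},{"dx":0,"dy":0,"dz":0,"yaw":0}]' -1
python3 - <<'E'
from h import *
snap("wrist","w1")
E
python3 -m handwheel '[{"dx":0,"dy":-4,"dz":0,"yaw":0},{"dx":0.5,"dy":-4,"dz":0,"yaw":0},{"dx":0.6,"dy":-4,"dz":0,"yaw":0},{"dx":0.6,"dy":-4,"dz":0,"yaw":0},{"dx":0.6,"dy":-3,"dz":0,"yaw":0},{"dx":0.6,"dy":-2,"dz":0,"yaw":0},{"dx":0,"dy":0,"dz":0,"yaw":0}]' -1
python3 - <<'E'
from h import *
snap("wrist","w2")
plan([0.469,-0.246,0.20],np.pi/2-0.014)
E
```

```text
t: 2.15
ee_pos: [0.5088, -0.0486, 0.2032]
tcp_rot: [0.011, 1.0, -0.003, -0.003]
force: [-0.1, 1.3, 1.0]
width: 1.001
t: 2.9
ee_pos: [0.4783, -0.2548, 0.2032]
tcp_rot: [0.004, 1.0, -0.001, -0.003]
force: [0.2, -0.8, 0.4]
width: 1.002
t 2.95 p [ 0.4789 -0.2533  0.2032] tooly 1.564 j7 2.03 w 0.998 F [-0.4  0.2  0. ] tilt [-0.0067 -0.0019]
yaw deg 0.42 then d(cm) tool: [1.   0.72 0.32] before-yaw axes: [1.   0.72 0.32]
```

View pics/w1.png

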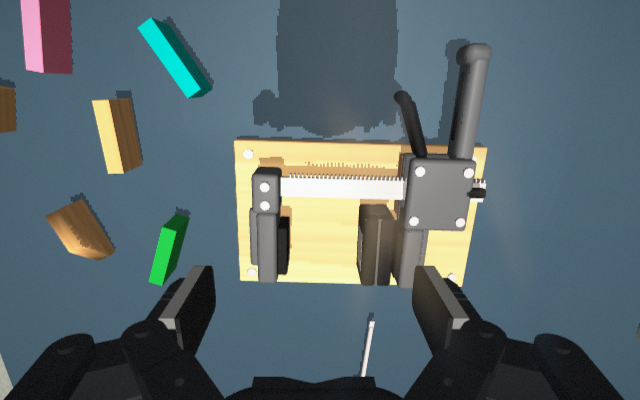

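View pics/w2.png

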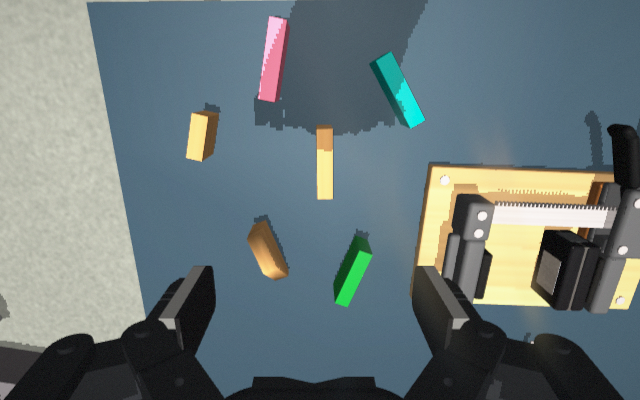

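Run:
```python
from h import *
a=cv2.imread("pics/w2.png")[110:220,270:380];cv2.imwrite("pics/w2c.png",cv2.resize(a,(550,550),interpolation=cv2.INTER_CUBIC))
a=cv2.imread("pics/w1.png")[120:300,220:500];cv2.imwrite("pics/w1c.png",cv2.resize(a,(784,504),interpolation=cv2.INTER_CUBIC))
```

```text
(no output)
```

View pics/w2c.png

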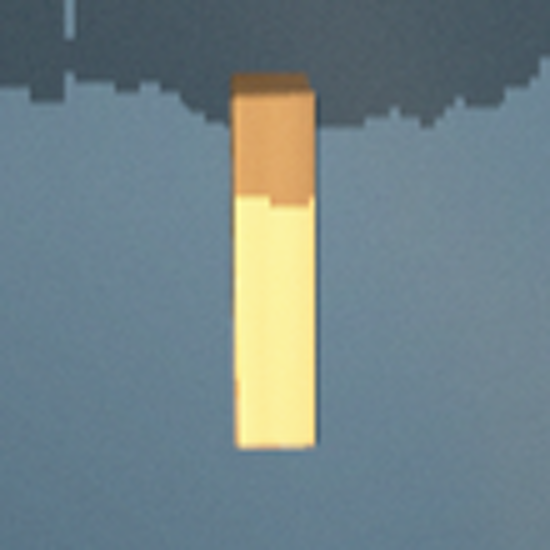

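View pics/w1c.png

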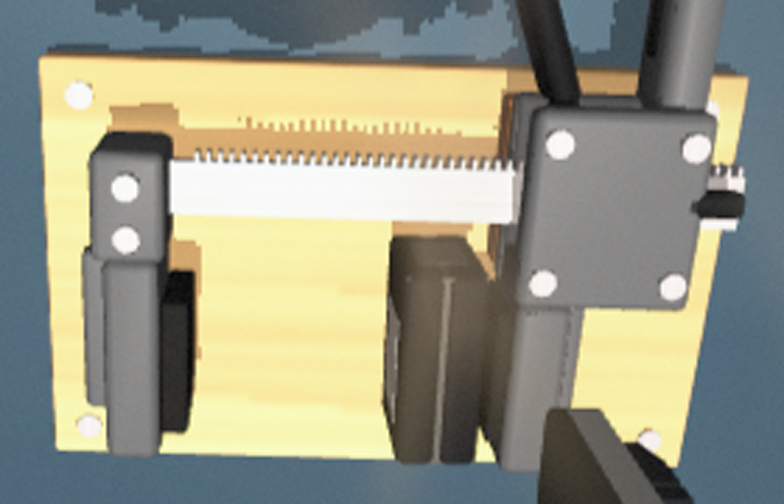

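Run:
```python
from h import *
c=load("w2")
for u,v in [(316.3,128.3),(333,128.3),(316.8,199),(333,199)]: print(px2w(c,u,v,.04))
c=load("w1")
w=np.array([px2w(c,220+x/2.8-.3,120+y/2.8-.3,.015)[:2] for x,y in [(678,467),(57,450),(40,57),(748,77)]])
b=np.array([[.125,.125],[.125,-.137],[-.04,-.137],[-.04,.125]])
zb=b[:,0]+1j*b[:,1]; zw=w[:,0]+1j*w[:,1]
r=np.sum((zw-zw.mean())*np.conj(zb-zb.mean())); yaw=np.angle(r)
o=zw.mean()-np.exp(1j*yaw)*zb.mean()
print("board",o,yaw,abs(r)/np.sum(abs(zb-zb.mean())**2)); print((zw-o-np.exp(1j*yaw)*zb)*1000)
def w2(u,v,z): 
    p=px2w(c,220+u/2.8-.3,120+v/2.8-.3,z); d=((p[0]+1j*p[1])-o)*np.exp(-1j*yaw); return np.round([d.real*1000,d.imag*1000],1)
print("pad",w2(193,300,.059),w2(185,430,.059)," adapter top L",w2(393,240,.061),w2(402,462,.061),w2(474,462,.061))
```

```text
[ 0.43553618 -0.25139109  0.04      ]
[ 0.43565713 -0.23569095  0.04      ]
[ 0.50548429 -0.2512664   0.04      ]
[ 0.50560038 -0.2350164   0.04      ]
board (0.5251642120780484+0.004309270888880112j) -0.049082180457348905 0.9921249222898741
[-0.43234912-0.72056438j -0.60505502+1.0474004j   0.54060097+1.17738943j
  0.49680316-1.50422545j]
pad [ 36.3 -76.3] [ 87.5 -79. ]  adapter top L [11.6 -8.8] [97.1  0.4] [96.3 26.6]
```

```bash
sed -i 's/^O=.*/O=np.array([0.5246,0.0030]); YAW=-0.050/' h.py
python3 - <<'E'
from h import *
plan([0.470,-0.244,0.06],np.pi/2-.004)
E
python3 -m handwheel '[{"dx":0.8,"dy":0.9,"dz":4,"yaw":0},{"dx":0,"dy":0,"dz":4,"yaw":0},{"dx":0,"dy":0,"dz":4,"yaw":0},{"dx":0,"dy":0,"dz":2,"yaw":0},{"dx":0,"dy":0,"dz":0,"yaw":0}]' -0.2
python3 - <<'E'
from h import *
plan([0.470,-0.244,0.010],np.pi/2-.004)
snap("wrist","w3")
E
```

```text
t 2.95 p [ 0.4789 -0.2533  0.2032] tooly 1.564 j7 2.03 w 0.998 F [-0.4  0.2  0. ] tilt [-0.0067 -0.0019]
yaw deg -0.15 then d(cm) tool: [ 0.8   0.95 14.32] before-yaw axes: [ 0.8   0.95 14.32]
t: 3.45
ee_pos: [0.4751, -0.2353, 0.0594]
tcp_rot: [-0.002, 1.0, 0.0, -0.001]
force: [-0.5, 0.3, 1.3]
width: 0.599
t 3.45 p [ 0.4751 -0.2353  0.0594] tooly 1.574 j7 2.11 w 0.599 F [-0.5  0.3  1.3] tilt [-0.0025  0.0006]
yaw deg 0.42 then d(cm) tool: [ 0.5  -0.87  4.94] before-yaw axes: [ 0.5  -0.87  4.94]
```

View pics/w3.png

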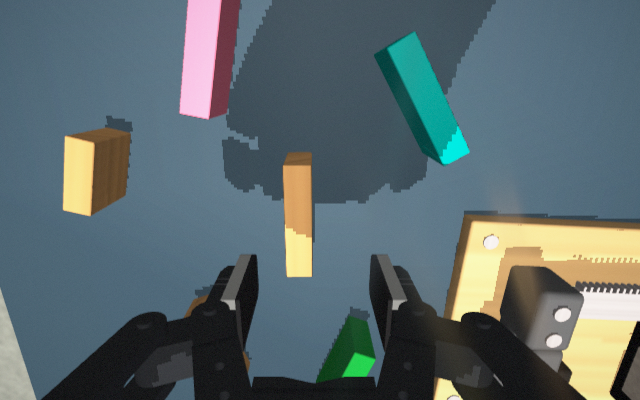

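```bash
python3 -m handwheel '[{"dx":0.5,"dy":-0.85,"dz":1,"yaw":0.4},{"dx":0,"dy":0,"dz":1,"yaw":0},{"dx":0,"dy":0,"dz":0,"yaw":0}]' -0.2
python3 - <<'E'
from h import *
plan([0.470,-0.244,0.010],np.pi/2-.004)
snap("wrist","w4")
c=load("w4")
for q in [(0.470+a,-0.244+b,.04) for a in(-.035,.035) for b in (-.008,.008)]: print(w2px(c,q))
E
```

```text
t: 3.8
ee_pos: [0.4729, -0.2439, 0.042]
tcp_rot: [0.001, 1.0, -0.0, 0.001]
force: [0.1, 0.3, 0.2]
width: 0.598
t 3.80 p [ 0.4729 -0.2439  0.042 ] tooly 1.569 j7 2.14 w 0.598 F [0.1 0.3 0.2] tilt [ 0.0029 -0.0002]
yaw deg 0.11 then d(cm) tool: [ 0.3  -0.01  3.2 ] before-yaw axes: [ 0.3  -0.01  3.2 ]
[295.41870849 175.94865674]
[327.40423785 175.88786502]
[297.73551965 295.94230692]
[326.04834273 295.89778964]
```

View pics/w4.png

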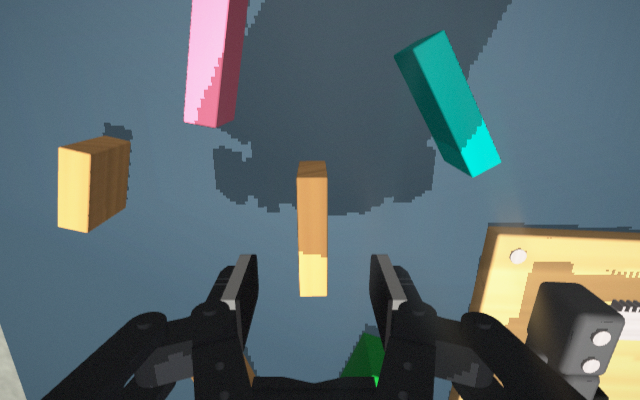

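```bash
python3 -m handwheel '[{"dx":0.3,"dy":0,"dz":1.5,"yaw":0},{"dx":0,"dy":0,"dz":1.2,"yaw":0},{"dx":0,"dy":0,"dz":0.4,"yaw":0},{"dx":0,"dy":0,"dz":0,"yaw":0}]' -0.2
python3 - <<'E'
from h import *
plan([0.470,-0.244,0.010],np.pi/2-.004)
E
python3 -m handwheel '[{"dx":0,"dy":0,"dz":0,"yaw":0},{"dx":0,"dy":0,"dz":0,"yaw":0},{"dx":0,"dy":0,"dz":0,"yaw":0},{"dx":0,"dy":0,"dz":0,"yaw":0},{"dx":0,"dy":0,"dz":0,"yaw":0},{"dx":0,"dy":0,"dz":0,"yaw":0}]' 1
```

```text
t: 4.25
ee_pos: [0.4719, -0.2448, 0.0123]
tcp_rot: [0.001, 1.0, -0.001, 0.003]
force: [0.4, 0.3, 0.7]
width: 0.606
t 4.25 p [ 0.4719 -0.2448  0.0123] tooly 1.568 j7 2.16 w 0.606 F [0.4 0.3 0.7] tilt [ 0.007  -0.0012]
yaw deg 0.07 then d(cm) tool: [0.19 0.08 0.23] before-yaw axes: [0.19 0.08 0.23]
t: 4.85
ee_pos: [0.473, -0.2452, 0.0139]
tcp_rot: [0.001, 1.0, -0.001, 0.004]
force: [1.2, -0.1, -0.4]
width: 0.159
```

```bash
python3 -m handwheel '[{"dx":0,"dy":0,"dz":-2,"yaw":0},{"dx":0,"dy":0,"dz":-4,"yaw":0},{"dx":0,"dy":0,"dz":-4,"yaw":0},{"dx":0,"dy":0,"dz":-2,"yaw":0},{"dx":0,"dy":0,"dz":0,"yaw":0}]' 1
python3 - <<'E'
from h import *
plan(bd(63,-40,125),np.pi/2-.05)
E
```

```text
t: 5.35
ee_pos: [0.4708, -0.2448, 0.1373]
tcp_rot: [0.002, 1.0, -0.001, 0.003]
force: [-0.8, -0.0, -0.8]
width: 0.152
t 5.35 p [ 0.4708 -0.2448  0.1373] tooly 1.567 j7 2.07 w 0.152 F [-0.8 -0.  -0.8] tilt [ 0.0059 -0.0012]
yaw deg 2.67 then d(cm) tool: [-10.43  21.02   1.27] before-yaw axes: [-11.4   20.51   1.28]
```

```bash
python3 -m handwheel '[{"dx":-2,"dy":3,"dz":0,"yaw":2.7},{"dx":-2,"dy":4,"dz":0,"yaw":0},{"dx":-2,"dy":4,"dz":0,"yaw":0},{"dx":-2,"dy":4,"dz":0,"yaw":0},{"dx":-1.5,"dy":3.5,"dz":0,"yaw":0},{"dx":-0.8,"dy":1.5,"dz":0,"yaw":0},{"dx":0,"dy":0,"dz":0,"yaw":0}]' 1
python3 - <<'E'
from h import *
plan(bd(63,-40,90),np.pi/2-.05)
snap("wrist","w5")
E
```

```text
t: 6.05
ee_pos: [0.585, -0.0428, 0.1336]
tcp_rot: [0.028, 1.0, -0.001, 0.002]
force: [0.7, -0.7, -1.0]
width: 0.157
t 6.05 p [ 0.585  -0.0428  0.1336] tooly 1.515 j7 1.61 w 0.157 F [ 0.7 -0.7 -1. ] tilt [ 0.0039 -0.0012]
yaw deg -0.34 then d(cm) tool: [-0.02  0.27  4.36] before-yaw axes: [-0.02  0.27  4.36]
```

View pics/w5.png

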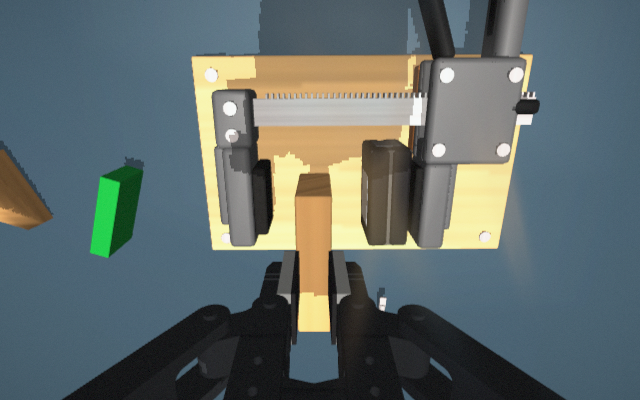

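```bash
python3 -m handwheel '[{"dx":0,"dy":0.3,"dz":3,"yaw":0},{"dx":0,"dy":0,"dz":3,"yaw":0},{"dx":0,"dy":0,"dz":1.5,"yaw":0},{"dx":0,"dy":0,"dz":0,"yaw":0}]' 1
python3 - <<'E'
from h import *
plan(bd(63,-40,29.5),np.pi/2-.05)
snap("wrist","w6")
E
```

```text
t: 6.5
ee_pos: [0.5823, -0.0478, 0.0557]
tcp_rot: [0.032, 0.999, -0.002, 0.002]
force: [0.1, -0.0, 0.2]
width: 0.155
t 6.50 p [ 0.5823 -0.0478  0.0557] tooly 1.507 j7 1.65 w 0.155 F [ 0.1 -0.   0.2] tilt [ 0.0029 -0.0036]
yaw deg -0.77 then d(cm) tool: [-0.27  0.79  2.61] before-yaw axes: [-0.26  0.8   2.61]
```

View pics/w6.png

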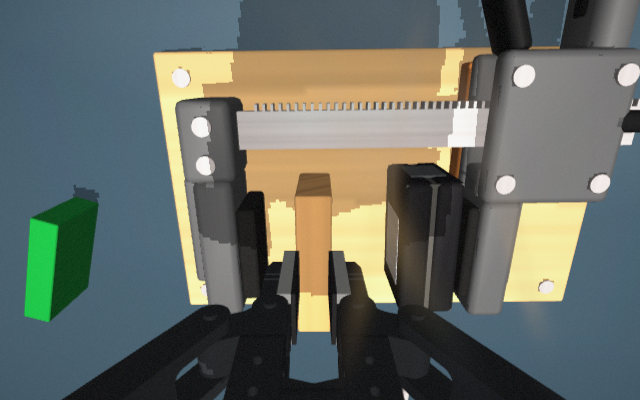

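```bash
python3 -m handwheel '[{"dx":-0.3,"dy":0.85,"dz":0.8,"yaw":-0.8},{"dx":0,"dy":0,"dz":0.8,"yaw":0},{"dx":0,"dy":0,"dz":0,"yaw":0}]' 1
python3 - <<'E'
from h import *
plan(bd(63,-40,29.5),np.pi/2-.05)
E
```

```text
t: 6.85
ee_pos: [0.5874, -0.0409, 0.0416]
tcp_rot: [0.025, 1.0, -0.002, 0.003]
force: [-0.1, -0.8, -0.5]
width: 0.152
t 6.85 p [ 0.5874 -0.0409  0.0416] tooly 1.520 j7 1.65 w 0.152 F [-0.1 -0.8 -0.5] tilt [ 0.0066 -0.0038]
yaw deg -0.05 then d(cm) tool: [0.2  0.08 1.21] before-yaw axes: [0.2  0.08 1.21]
```

```bash
python3 -m handwheel '[{"dx":0.2,"dy":0.1,"dz":0.6,"yaw":0},{"dx":0,"dy":0,"dz":0.4,"yaw":0},{"dx":0,"dy":0,"dz":0,"yaw":0}]' 1
python3 - <<'E'
from h import *
plan(bd(63,-40,29.5),np.pi/2-.05)
E
```

```text
t: 7.15
ee_pos: [0.5858, -0.0397, 0.0315]
tcp_rot: [0.025, 1.0, -0.002, 0.004]
force: [0.1, 0.1, -0.2]
width: 0.153
t 7.15 p [ 0.5858 -0.0397  0.0315] tooly 1.520 j7 1.66 w 0.153 F [ 0.1  0.1 -0.2] tilt [ 0.0078 -0.0036]
yaw deg -0.03 then d(cm) tool: [ 0.03 -0.04  0.2 ] before-yaw axes: [ 0.03 -0.04  0.2 ]
```

Lower gently until contact, then release to about 34 mm (fingers remain clear of jaw and adapter).

```bash
python3 -m handwheel '[{"dx":0,"dy":0,"dz":0.2,"yaw":0},{"dx":0,"dy":0,"dz":0.1,"yaw":0},{"dx":0,"dy":0,"dz":0,"yaw":0}]' 1; python3 -m handwheel '[{"dx":0,"dy":0,"dz":0,"yaw":0},{"dx":0,"dy":0,"dz":0,"yaw":0},{"dx":0,"dy":0,"dz":0,"yaw":0}]' 0.3;  python3 - <<'E'
from h import *
plan(bd(63,-40,29.5),np.pi/2-.05)
snap("wrist","w7")
E
```

```text
t: 7.45
ee_pos: [0.586, -0.0397, 0.0285]
tcp_rot: [0.025, 1.0, -0.002, 0.004]
force: [0.3, -0.6, -0.7]
width: 0.15
t: 7.75
ee_pos: [0.5862, -0.0398, 0.0288]
tcp_rot: [0.025, 1.0, -0.002, 0.004]
force: [0.8, -0.4, -0.3]
width: 0.351
t 7.75 p [ 0.5862 -0.0398  0.0288] tooly 1.520 j7 1.66 w 0.351 F [ 0.8 -0.4 -0.3] tilt [ 0.0086 -0.0036]
yaw deg -0.04 then d(cm) tool: [ 0.07 -0.03 -0.07] before-yaw axes: [ 0.07 -0.03 -0.07]
```

View pics/w7.png

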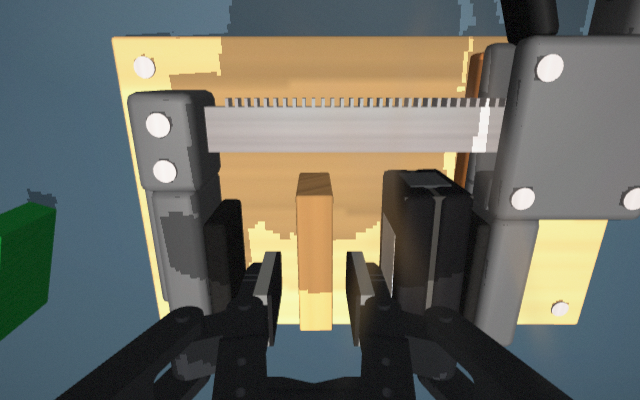

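```bash
python3 -m handwheel '[{"dx":0,"dy":0,"dz":-0.7,"yaw":0},{"dx":0,"dy":0,"dz":-1,"yaw":0},{"dx":0,"dy":0,"dz":-1.5,"yaw":0},{"dx":0,"dy":0,"dz":-2,"yaw":0},{"dx":0,"dy":0,"dz":-3,"yaw":0},{"dx":0,"dy":0,"dz":-3,"yaw":0},{"dx":0,"dy":0,"dz":-1,"yaw":0},{"dx":0,"dy":0,"dz":0,"yaw":0}]' 0.3;  python3 - <<'E'
from h import *
plan(bd(-57,64.5,120),np.pi/2-.05)
snap("wrist","w8")
E
```

```text
t: 8.6
ee_pos: [0.5852, -0.0398, 0.1604]
tcp_rot: [0.026, 1.0, -0.002, 0.005]
force: [-0.1, -0.3, -0.7]
width: 0.352
t 8.60 p [ 0.5852 -0.0398  0.1604] tooly 1.519 j7 1.60 w 0.352 F [-0.1 -0.3 -0.7] tilt [ 0.0106 -0.0034]
yaw deg -0.09 then d(cm) tool: [12.   10.43  3.89] before-yaw axes: [12.02 10.42  3.89]
```

View pics/w8.png

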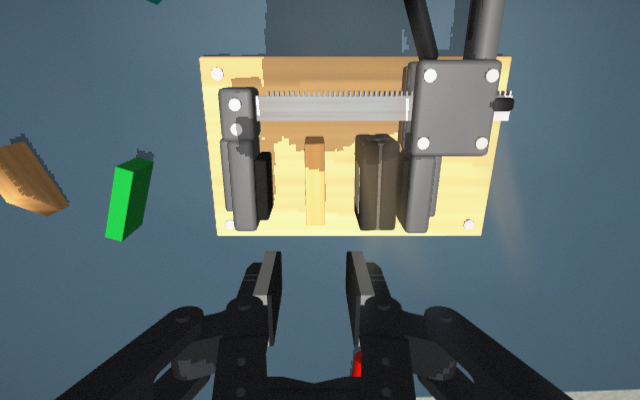

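```bash
python3 -m handwheel '[{"dx":3,"dy":2.5,"dz":0,"yaw":0},{"dx":3,"dy":2.5,"dz":0,"yaw":0},{"dx":3,"dy":2.5,"dz":0,"yaw":0},{"dx":2,"dy":2,"dz":0,"yaw":0},{"dx":1,"dy":1,"dz":0,"yaw":0},{"dx":0,"dy":0,"dz":0,"yaw":0}]' -1;  python3 - <<'E'
from h import *
plan(bd(-57,64.5,90),np.pi/2-.05)
snap("wrist","w9")
E
```

```text
t: 9.25
ee_pos: [0.4629, 0.0734, 0.1519]
tcp_rot: [0.026, 1.0, -0.004, 0.001]
force: [-0.2, -0.8, 0.1]
width: 1.002
t 9.25 p [0.4629 0.0734 0.1519] tooly 1.519 j7 1.27 w 1.002 F [-0.2 -0.8  0.1] tilt [ 0.0024 -0.0072]
yaw deg -0.12 then d(cm) tool: [-0.8  -0.23  6.2 ] before-yaw axes: [-0.8  -0.23  6.2 ]
```

View pics/w9.png

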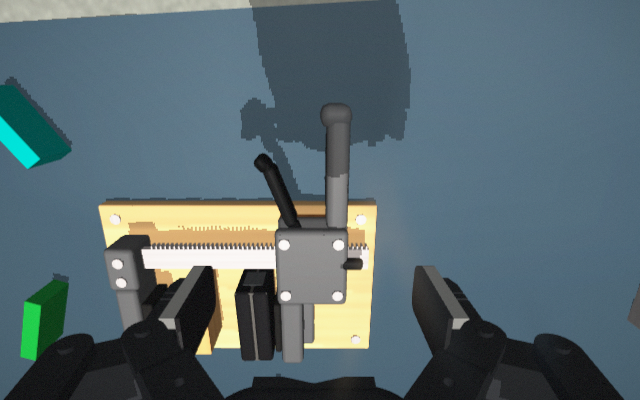

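Run:
```python
from h import *
c=load("w9")
for n,p in [("grip",(-54,40,54)),("handle",(-60,85,56)),("hend",(-133,85,56)),("TCP dn",tuple(w2b(c["p"])[:2])+(42,)),("corner",(-40,125,15))]: print(n,np.round(w2px(c,bd(*p))))
```

```text
grip [280. 204.]
handle [336. 198.]
hend [337. 103.]
TCP dn [313. 187.]
corner [376. 204.]
```

```bash
python3 -m handwheel '[{"dx":-0.6,"dy":-0.2,"dz":3,"yaw":0},{"dx":0,"dy":0,"dz":3,"yaw":0},{"dx":0,"dy":0,"dz":1.5,"yaw":0},{"dx":0,"dy":0,"dz":0,"yaw":0}]' -1;  python3 - <<'E'
from h import *
plan(bd(-57,64.5,23),np.pi/2-.05)
E
```

```text
t: 9.7
ee_pos: [0.4722, 0.0668, 0.0735]
tcp_rot: [0.028, 1.0, -0.004, 0.002]
force: [-0.5, -0.1, -0.3]
width: 0.998
t 9.70 p [0.4722 0.0668 0.0735] tooly 1.515 j7 1.34 w 0.998 F [-0.5 -0.1 -0.3] tilt [ 0.0037 -0.0086]
yaw deg -0.31 then d(cm) tool: [0.17 0.38 5.05] before-yaw axes: [0.17 0.38 5.05]
```

```bash
python3 -m handwheel '[{"dx":0.2,"dy":0.4,"dz":2,"yaw":-0.3},{"dx":0,"dy":0.1,"dz":2,"yaw":0},{"dx":0,"dy":0.1,"dz":1,"yaw":0},{"dx":0,"dy":0,"dz":0.5,"yaw":0},{"dx":0,"dy":0,"dz":0,"yaw":0}]' -1;  python3 - <<'E'
from h import *
plan(bd(-57,64.5,15),np.pi/2-.05)
snap("wrist","w10")
E
```

```text
t: 10.2
ee_pos: [0.4737, 0.0698, 0.0182]
tcp_rot: [0.027, 1.0, -0.005, 0.003]
force: [-0.1, -0.3, 0.2]
width: 0.996
t 10.20 p [0.4737 0.0698 0.0182] tooly 1.517 j7 1.37 w 0.996 F [-0.1 -0.3  0.2] tilt [ 0.0049 -0.0097]
yaw deg -0.24 then d(cm) tool: [0.29 0.04 0.31] before-yaw axes: [0.29 0.04 0.31]
```

View pics/w10.png

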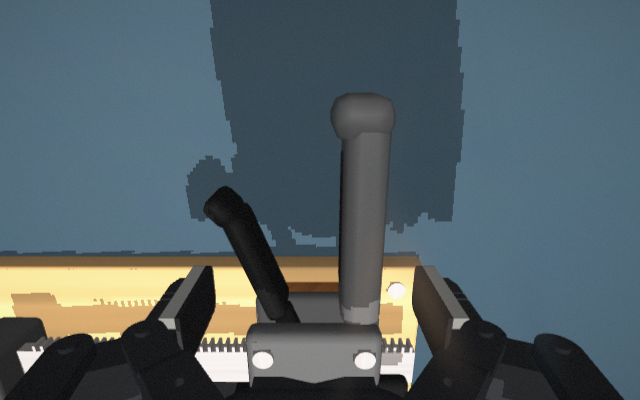

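```bash
python3 -m handwheel '[{"dx":0.2,"dy":0.6,"dz":0.3,"yaw":0},{"dx":0,"dy":0.7,"dz":0,"yaw":0}]' -1;python3 -m handwheel '[{"dx":0,"dy":0.7,"dz":0,"yaw":0},{"dx":0,"dy":0.7,"dz":0,"yaw":0}]';python3 -m handwheel '[{"dx":0,"dy":0.5,"dz":0,"yaw":0}]';  python3 - <<'E'
from h import *
plan(bd(-57,64.5,15),np.pi/2-.05); print(w2b(observe()["ee_pos"]))
snap("wrist","w11")
E
```

```text
t: 10.45
ee_pos: [0.4733, 0.0828, 0.0165]
tcp_rot: [0.028, 1.0, -0.004, 0.004]
force: [-1.3, -3.1, -0.4]
width: 1.002
t: 10.65
ee_pos: [0.4746, 0.0979, 0.0173]
tcp_rot: [0.028, 1.0, -0.004, 0.004]
force: [0.7, 0.5, -0.1]
width: 0.998
t: 10.75
ee_pos: [0.4751, 0.1041, 0.0176]
tcp_rot: [0.028, 1.0, -0.004, 0.004]
force: [-0.5, 0.4, 0.0]
width: 0.998
t 10.75 p [0.4751 0.1041 0.0176] tooly 1.515 j7 1.30 w 0.998 F [-0.5  0.4  0. ] tilt [ 0.0087 -0.0085]
yaw deg -0.32 then d(cm) tool: [ 0.26 -3.4   0.29] before-yaw axes: [ 0.24 -3.4   0.29]
[-54.45817491  98.5168923   17.62427686]
```

View pics/w11.png

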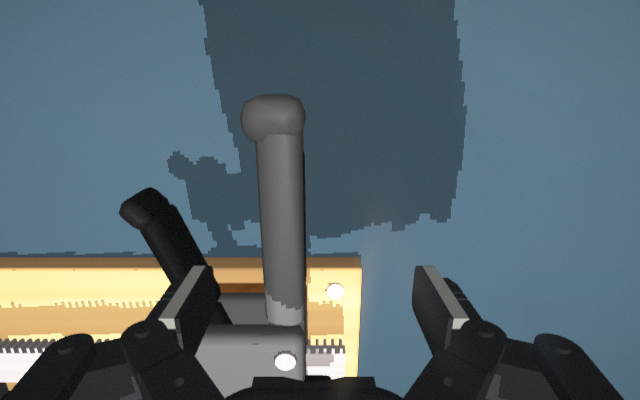

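Run:
```python
from h import *
c=load("w11"); Mi=np.linalg.inv(np.array(c["mount"]))
for p in [(0,0,0),(0,0,-.019),(0,-.0425,-.013),(0,-.0425,-.032),(0,.0425,-.013),(0.011,-.0425,-.013),(-.011,-.0425,-.013)]:
    q=Mi[:3,:3]@p+Mi[:3,3]; print(p,np.round([c["cx"]+K(c)*q[0]/q[2],c["cy"]+K(c)*q[1]/q[2]]))
print("trigger grip open",w2px(c,bd(-54,40,54)),"sq",w2px(c,bd(-60,70.5,54)),"end",w2px(c,bd(26-128*np.cos(.36),70.5-128*np.sin(.36),54)),"handle",w2px(c,bd(-60,85,56)))
```

```text
(0, 0, 0) [312. 246.]
(0, 0, -0.019) [312. 264.]
(0, -0.0425, -0.013) [226. 258.]
(0, -0.0425, -0.032) [216. 279.]
(0, 0.0425, -0.013) [398. 258.]
(0.011, -0.0425, -0.013) [224. 238.]
(-0.011, -0.0425, -0.013) [228. 277.]
trigger grip open [175.62228773 285.59663885] sq [245.03909593 273.41341186] end [125.20109766 198.66966969] handle [278.55874987 275.91374196]
```

Run:
```python
from h import *
a=cv2.imread("pics/w11.png")[180:380,80:330];cv2.imwrite("pics/w11c.png",cv2.resize(a,(750,600),interpolation=cv2.INTER_CUBIC))
s=snap("scene","s11"); a=cv2.imread("pics/s11.png")[130:250,270:420];cv2.imwrite("pics/s11c.png",cv2.resize(a,(750,600),interpolation=cv2.INTER_CUBIC))
```

```text
(no output)
```

View pics/w11c.png

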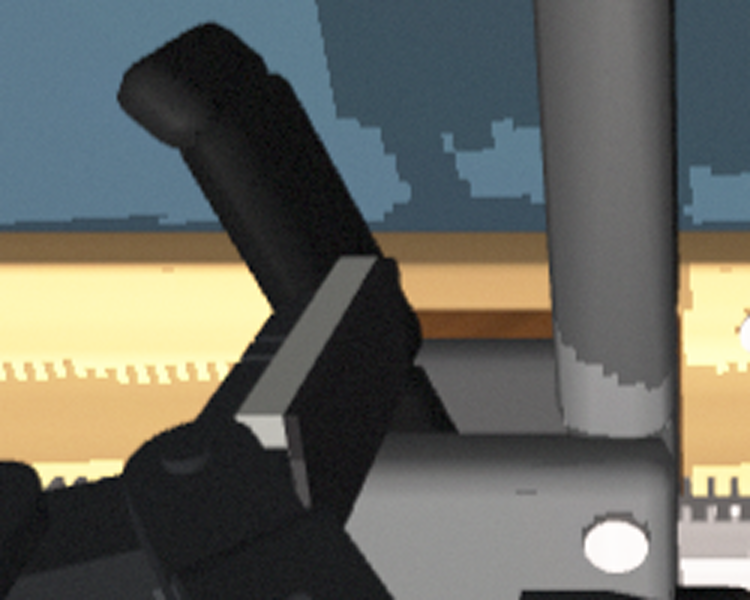

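View pics/s11c.png

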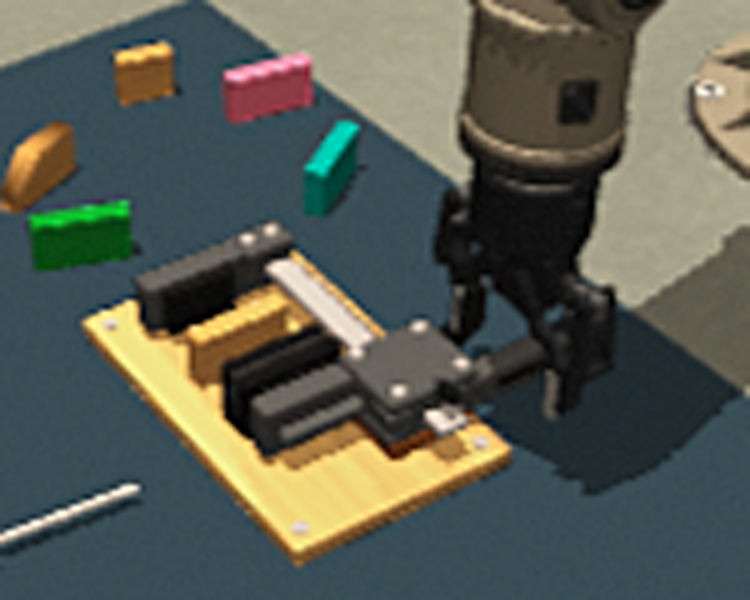

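```bash
python3 -m handwheel '[{"dx":0,"dy":0,"dz":-1.5,"yaw":0},{"dx":0,"dy":0,"dz":-2.5,"yaw":0},{"dx":0,"dy":-1.5,"dz":0,"yaw":0},{"dx":0,"dy":-1.5,"dz":0,"yaw":0},{"dx":0.2,"dy":-0.4,"dz":0,"yaw":0},{"dx":0,"dy":0,"dz":0,"yaw":0}]' -0.72;  python3 - <<'E'
from h import *
plan(bd(-57,64.5,4),np.pi/2-.05)
snap("wrist","w12")
c=load("w12")
print("trigger grip open",w2px(c,bd(-54,40,54)),"end",w2px(c,bd(26-128*np.cos(.36),70.5-128*np.sin(.36),54)),"handle",w2px(c,bd(-60,85,56)))
E
```

```text
t: 11.45
ee_pos: [0.47, 0.0695, 0.0585]
tcp_rot: [0.027, 1.0, -0.004, 0.004]
force: [-0.3, 0.3, 0.3]
width: 0.863
t 11.45 p [0.47   0.0695 0.0585] tooly 1.518 j7 1.34 w 0.863 F [-0.3  0.3  0.3] tilt [ 0.0079 -0.0087]
yaw deg -0.18 then d(cm) tool: [-0.04  0.13  5.45] before-yaw axes: [-0.04  0.13  5.45]
trigger grip open [268.69667364 248.80670971] end [236.55052258 178.55463411] handle [351.84909816 240.52894494]
```

View pics/w12.png

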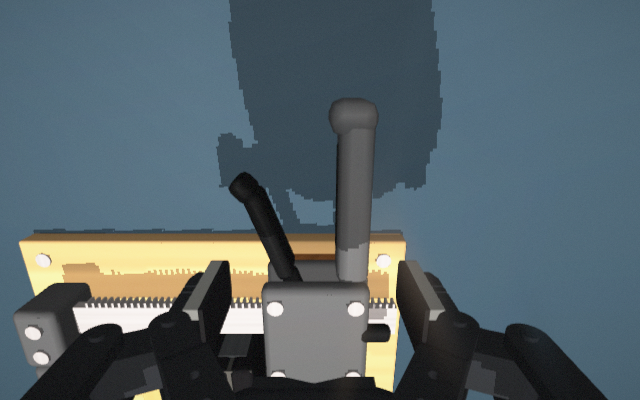

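```bash
python3 -m handwheel '[{"dx":0,"dy":0.2,"dz":2,"yaw":0},{"dx":0,"dy":0.1,"dz":2,"yaw":0},{"dx":0,"dy":0.1,"dz":1,"yaw":0},{"dx":0,"dy":0,"dz":0.3,"yaw":0},{"dx":0,"dy":0,"dz":0,"yaw":0}]' -0.72;  python3 - <<'E'
from h import *
plan(bd(-57,64.5,4),np.pi/2-.05)
snap("wrist","w13")
E
```

```text
t: 12.0
ee_pos: [0.4717, 0.0749, 0.0035]
tcp_rot: [0.026, 1.0, -0.004, 0.005]
force: [1.1, -1.8, 0.8]
width: 0.856
t 12.00 p [0.4717 0.0749 0.0035] tooly 1.519 j7 1.37 w 0.856 F [ 1.1 -1.8  0.8] tilt [ 0.0088 -0.0085]
yaw deg -0.10 then d(cm) tool: [ 0.05 -0.47 -0.05] before-yaw axes: [ 0.05 -0.47 -0.05]
```

View pics/w13.png

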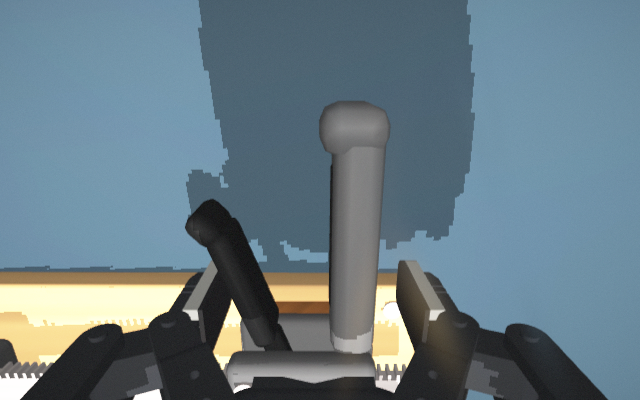

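```bash
python3 -m handwheel '[{"dx":0,"dy":0.6,"dz":0,"yaw":0}]';python3 -m handwheel '[{"dx":0,"dy":0.6,"dz":0,"yaw":0}]';python3 -m handwheel '[{"dx":0,"dy":0.6,"dz":0,"yaw":0}]';  python3 - <<'E'
from h import *
snap("wrist","w14");print(w2b(observe()["ee_pos"]))
E
```

```text
t: 12.15
ee_pos: [0.4715, 0.08, 0.0039]
tcp_rot: [0.027, 1.0, -0.004, 0.004]
force: [-2.7, -7.4, -1.3]
width: 0.861
t: 12.25
ee_pos: [0.4712, 0.0854, 0.0041]
tcp_rot: [0.027, 1.0, -0.005, 0.004]
force: [-1.7, -4.7, -0.5]
width: 0.861
t: 12.35
ee_pos: [0.4707, 0.0909, 0.0044]
tcp_rot: [0.027, 1.0, -0.005, 0.003]
force: [-3.0, -6.8, -1.9]
width: 0.859
[-58.32706826  86.09007123   4.37295205]
```

View pics/w14.png

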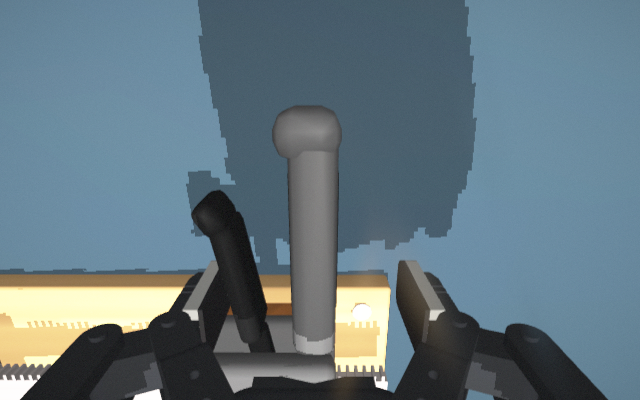

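```bash
python3 -m handwheel '[{"dx":0,"dy":0.6,"dz":0,"yaw":0},{"dx":0,"dy":0.6,"dz":0,"yaw":0}]';python3 -m handwheel '[{"dx":0,"dy":0.2,"dz":0,"yaw":0}]';  python3 - <<'E'
from h import *
snap("wrist","w15");print(w2b(observe()["ee_pos"]))
E
```

```text
t: 12.6
ee_pos: [0.4695, 0.1024, 0.0047]
tcp_rot: [0.028, 1.0, -0.006, 0.002]
force: [-1.3, -6.6, -4.9]
width: 0.863
t: 12.7
ee_pos: [0.4692, 0.1043, 0.005]
tcp_rot: [0.028, 1.0, -0.006, 0.001]
force: [1.4, -6.9, -4.7]
width: 0.862
[-60.35066059  98.45048542   5.00437848]
```

View pics/w15.png

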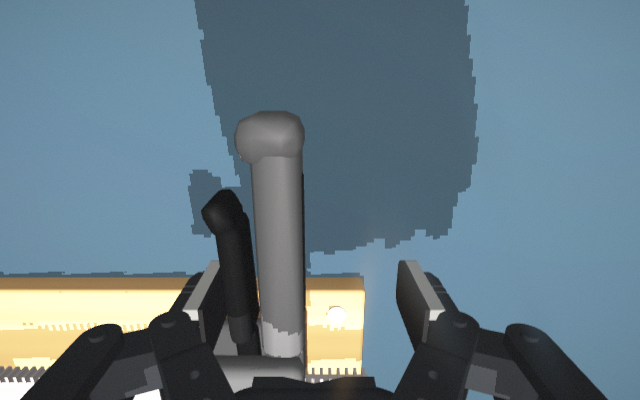

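```bash
python3 -m handwheel '[{"dx":0,"dy":0.3,"dz":0,"yaw":0}]';python3 -m handwheel '[{"dx":0,"dy":-1,"dz":0,"yaw":0},{"dx":0,"dy":-1,"dz":0,"yaw":0},{"dx":0,"dy":-1,"dz":0,"yaw":0},{"dx":-0.1,"dy":-0.5,"dz":0,"yaw":0},{"dx":0,"dy":0,"dz":0,"yaw":0}]';  python3 - <<'E'
from h import *
plan(bd(-57,68,4),np.pi/2-.05);print(w2b(observe()["ee_pos"]))
snap("wrist","w16");snap("top","t16")
a=cv2.imread("pics/t16.png")[150:240,270:390];cv2.imwrite("pics/t16c.png",cv2.resize(a,(720,540),interpolation=cv2.INTER_CUBIC))
E
```

```text
t: 12.85
ee_pos: [0.469, 0.1066, 0.0053]
tcp_rot: [0.028, 1.0, -0.006, 0.001]
force: [0.9, -6.2, -4.3]
width: 0.855
t: 13.35
ee_pos: [0.4691, 0.0686, 0.0076]
tcp_rot: [0.029, 1.0, -0.006, 0.003]
force: [-0.1, 1.0, 0.7]
width: 0.859
t 13.35 p [0.4691 0.0686 0.0076] tooly 1.513 j7 1.37 w 0.859 F [-0.1  1.   0.7] tilt [ 0.0047 -0.0113]
yaw deg -0.42 then d(cm) tool: [-0.17  0.53  0.36] before-yaw axes: [-0.17  0.53  0.36]
[-58.75869318  62.77206696   7.61788477]
```

View pics/w16.png

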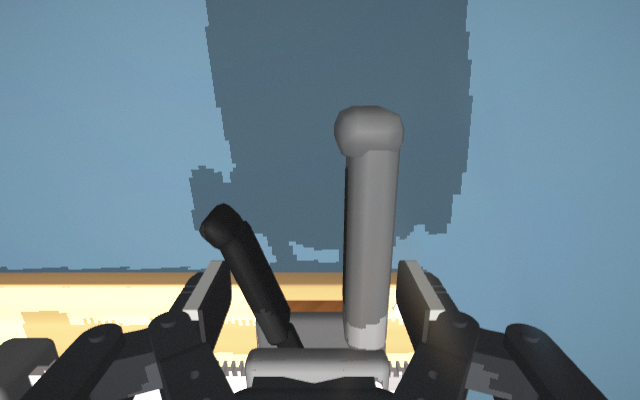

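View pics/t16c.png

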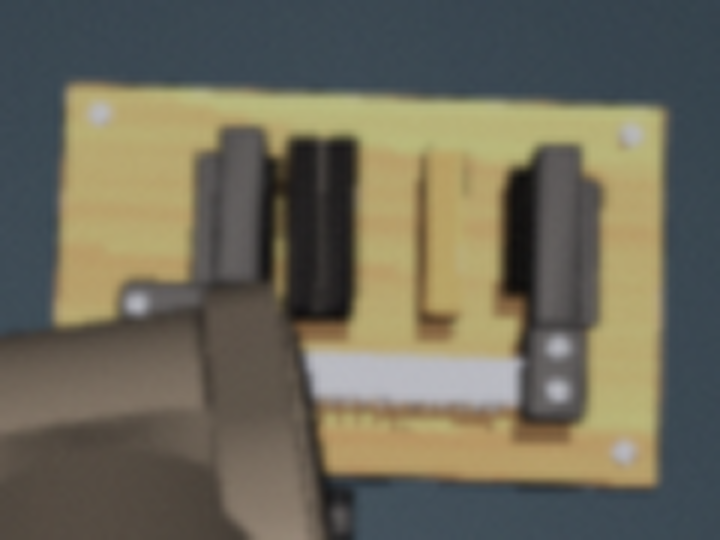

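```bash
python3 -m handwheel '[{"dx":-0.1,"dy":1,"dz":0.2,"yaw":0},{"dx":0,"dy":1,"dz":0,"yaw":0},{"dx":0,"dy":1,"dz":0,"yaw":0},{"dx":0,"dy":0.7,"dz":0,"yaw":0},{"dx":0,"dy":0.2,"dz":0,"yaw":0}]';python3 -m handwheel '[{"dx":0,"dy":0.2,"dz":0,"yaw":0}]';  python3 -c 'from h import *
print(w2b(observe()["ee_pos"]))'
python3 -m handwheel '[{"dx":0,"dy":-1,"dz":0,"yaw":0},{"dx":0,"dy":-1,"dz":0,"yaw":0},{"dx":0,"dy":-1,"dz":0,"yaw":0},{"dx":-0.1,"dy":-0.4,"dz":0,"yaw":0},{"dx":0,"dy":0,"dz":0,"yaw":0}]';  python3 - <<'E'
from h import *
plan(bd(-57,66,4),np.pi/2-.05);print(w2b(observe()["ee_pos"]))
snap("wrist","w17");snap("top","t17")
a=cv2.imread("pics/t17.png")[150:240,270:390];cv2.imwrite("pics/t17c.png",cv2.resize(a,(720,540),interpolation=cv2.INTER_CUBIC))
E
```

```text
t: 13.95
ee_pos: [0.4694, 0.1084, 0.0035]
tcp_rot: [0.029, 1.0, -0.008, -0.001]
force: [2.8, -22.1, 9.4]
width: 0.861
t: 14.05
ee_pos: [0.4694, 0.1084, 0.0034]
tcp_rot: [0.03, 1.0, -0.009, -0.001]
force: [1.0, -30.5, 14.6]
width: 0.855
[-60.39173501 102.49857063   3.35707289]
t: 14.55
ee_pos: [0.469, 0.0745, 0.0036]
tcp_rot: [0.028, 1.0, -0.01, -0.001]
force: [0.8, -1.9, -0.8]
width: 0.86
t 14.55 p [0.469  0.0745 0.0036] tooly 1.514 j7 1.36 w 0.860 F [ 0.8 -1.9 -0.8] tilt [-0.0018 -0.0191]
yaw deg -0.40 then d(cm) tool: [-0.21 -0.26 -0.03] before-yaw axes: [-0.21 -0.26 -0.03]
[-59.06136619  68.60264558   3.63560232]
```

View pics/t17c.png

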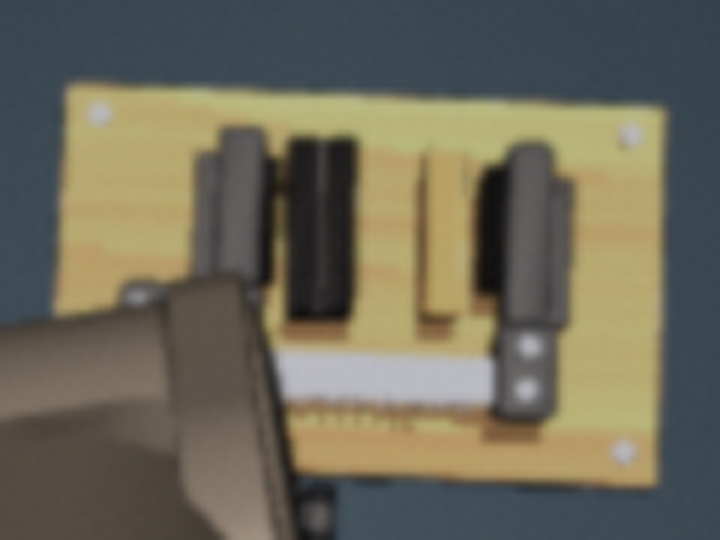

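```bash
python3 -m handwheel '[{"dx":-0.1,"dy":1,"dz":0,"yaw":0},{"dx":0,"dy":1,"dz":0,"yaw":0},{"dx":0,"dy":0.9,"dz":0,"yaw":0},{"dx":0,"dy":0.4,"dz":0,"yaw":0},{"dx":0,"dy":0.1,"dz":0,"yaw":0}]';  python3 -c 'from h import *
print(w2b(observe()["ee_pos"]))'
python3 -m handwheel '[{"dx":0,"dy":-1,"dz":0,"yaw":0},{"dx":0,"dy":-1,"dz":0,"yaw":0},{"dx":0,"dy":-1,"dz":0,"yaw":0},{"dx":-0.1,"dy":-0.5,"dz":0,"yaw":0},{"dx":0,"dy":0,"dz":0,"yaw":0}]';  python3 - <<'E'
from h import *
plan(bd(-57,66,4),np.pi/2-.05);print(w2b(observe()["ee_pos"]))
snap("wrist","w18");snap("top","t18")
a=cv2.imread("pics/t18.png")[150:240,270:390];cv2.imwrite("pics/t18c.png",cv2.resize(a,(720,540),interpolation=cv2.INTER_CUBIC))
E
```

```text
t: 15.15
ee_pos: [0.4689, 0.108, 0.0021]
tcp_rot: [0.029, 0.999, -0.012, -0.004]
force: [3.1, -23.3, 6.8]
width: 0.86
[-60.86574367 102.12733364   2.10465961]
t: 15.65
ee_pos: [0.4684, 0.0729, 0.003]
tcp_rot: [0.028, 1.0, -0.012, -0.003]
force: [1.5, -2.6, 0.0]
width: 0.857
t 15.65 p [0.4684 0.0729 0.003 ] tooly 1.515 j7 1.36 w 0.857 F [ 1.5 -2.6  0. ] tilt [-0.0071 -0.0229]
yaw deg -0.35 then d(cm) tool: [-0.27 -0.1  -0.1 ] before-yaw axes: [-0.27 -0.1  -0.1 ]
[-59.66324482  66.9651075    3.00946181]
```

View pics/t18c.png

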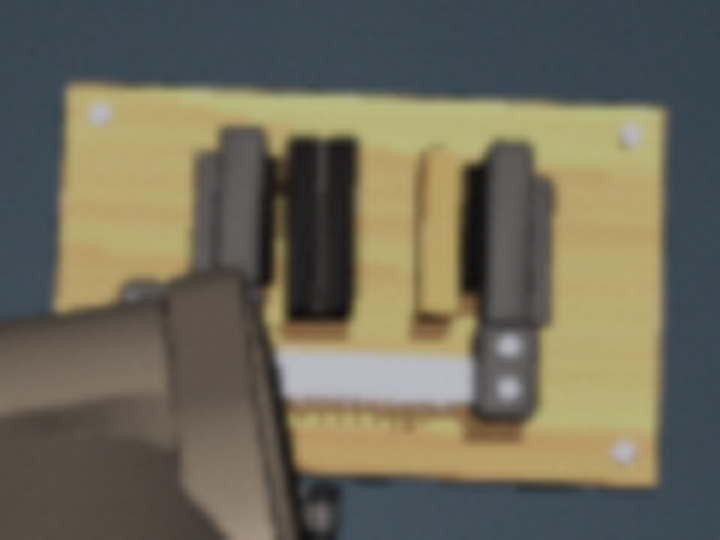

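View pics/w18.png

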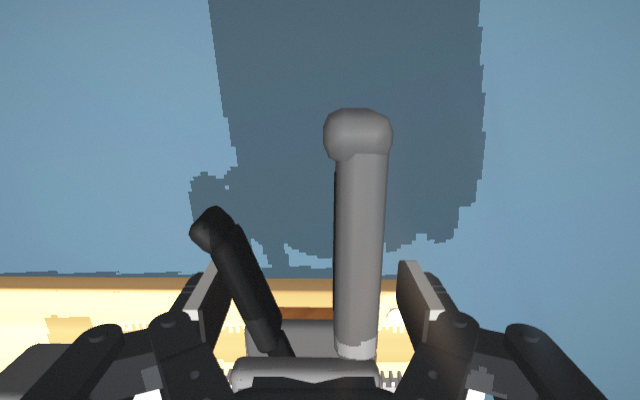

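```bash
python3 -m handwheel '[{"dx":0,"dy":-0.3,"dz":0,"yaw":0},{"dx":-0.1,"dy":1,"dz":0,"yaw":0},{"dx":0,"dy":1,"dz":0,"yaw":0},{"dx":0,"dy":0.9,"dz":0,"yaw":0},{"dx":0,"dy":0.6,"dz":0,"yaw":0},{"dx":0,"dy":0.1,"dz":0,"yaw":0}]';  python3 -c 'from h import *
print(w2b(observe()["ee_pos"]))'
python3 -m handwheel '[{"dx":0,"dy":-1,"dz":0,"yaw":0},{"dx":0,"dy":-1,"dz":0,"yaw":0},{"dx":0,"dy":-1,"dz":0,"yaw":0},{"dx":-0.1,"dy":-0.7,"dz":0,"yaw":0},{"dx":0,"dy":0,"dz":0,"yaw":0}]';  python3 - <<'E'
from h import *
plan(bd(-57,66,4),np.pi/2-.05);print(w2b(observe()["ee_pos"]))
snap("top","t19")
a=cv2.imread("pics/t19.png")[150:240,270:390];cv2.imwrite("pics/t19c.png",cv2.resize(a,(720,540),interpolation=cv2.INTER_CUBIC))
E
```

```text
t: 16.35
ee_pos: [0.4673, 0.1049, 0.0013]
tcp_rot: [0.029, 0.999, -0.013, -0.007]
force: [2.5, -5.2, 3.6]
width: 0.861
[-62.28918325  98.88971741   1.29122427]
t: 16.85
ee_pos: [0.4658, 0.0645, 0.0024]
tcp_rot: [0.029, 0.999, -0.013, -0.007]
force: [0.4, -0.1, 0.6]
width: 0.861
t 16.85 p [0.4658 0.0645 0.0024] tooly 1.513 j7 1.37 w 0.861 F [ 0.4 -0.1  0.6] tilt [-0.0148 -0.026 ]
yaw deg -0.43 then d(cm) tool: [-0.48  0.75 -0.19] before-yaw axes: [-0.47  0.75 -0.19]
[-61.82913829  58.43981912   2.35655813]
```

View pics/t19c.png

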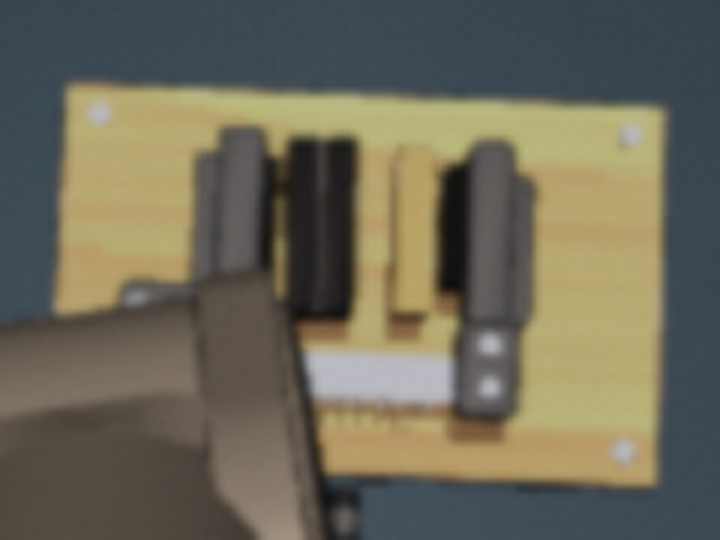

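```bash
python3 -m handwheel '[{"dx":-0.4,"dy":1,"dz":-0.2,"yaw":-0.4},{"dx":-0.1,"dy":1,"dz":0,"yaw":0},{"dx":0,"dy":1,"dz":0,"yaw":0},{"dx":0,"dy":0.8,"dz":0,"yaw":0},{"dx":0,"dy":0.4,"dz":0,"yaw":0},{"dx":0,"dy":0.1,"dz":0,"yaw":0}]';  python3 -c 'from h import *
print(w2b(observe()["ee_pos"]))'
python3 -m handwheel '[{"dx":0,"dy":-1,"dz":0,"yaw":0},{"dx":0,"dy":-1,"dz":0,"yaw":0},{"dx":0,"dy":-1,"dz":0,"yaw":0},{"dx":-0.1,"dy":-0.5,"dz":0,"yaw":0},{"dx":0,"dy":0,"dz":0,"yaw":0}]';  python3 - <<'E'
from h import *
plan(bd(-57,66,4),np.pi/2-.05);print(w2b(observe()["ee_pos"]))
snap("top","t20");snap("wrist","w20")
a=cv2.imread("pics/t20.png")[150:240,270:390];cv2.imwrite("pics/t20c.png",cv2.resize(a,(720,540),interpolation=cv2.INTER_CUBIC))
E
```

```text
t: 17.5
ee_pos: [0.4708, 0.1076, 0.0025]
tcp_rot: [0.025, 0.999, -0.017, -0.011]
force: [2.2, -27.5, 8.8]
width: 0.86
[-58.93863703 101.74721241   2.50080091]
t: 18.0
ee_pos: [0.4717, 0.0738, 0.0039]
tcp_rot: [0.024, 1.0, -0.016, -0.01]
force: [1.5, -4.0, -1.0]
width: 0.863
t 18.00 p [0.4717 0.0738 0.0039] tooly 1.524 j7 1.35 w 0.863 F [ 1.5 -4.  -1. ] tilt [-0.0204 -0.0323]
yaw deg 0.19 then d(cm) tool: [ 0.06 -0.21  0.  ] before-yaw axes: [ 0.06 -0.21  0.  ]
[-56.39496066  68.07034663   3.92292877]
```

View pics/t20c.png

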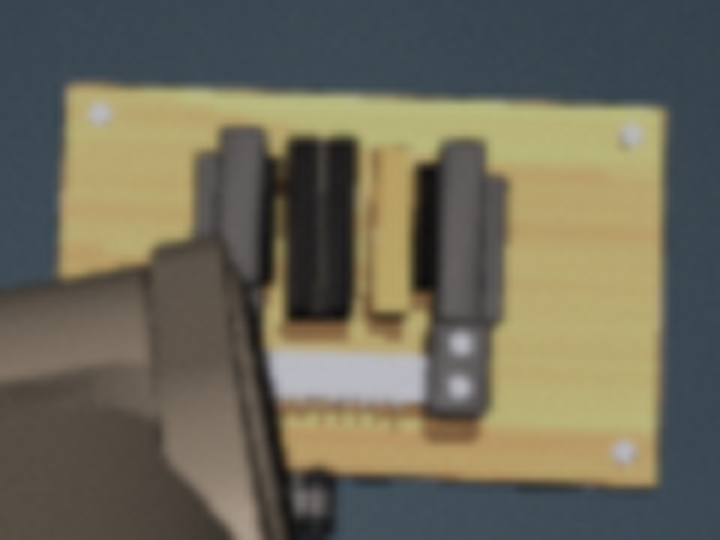

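View pics/w20.png

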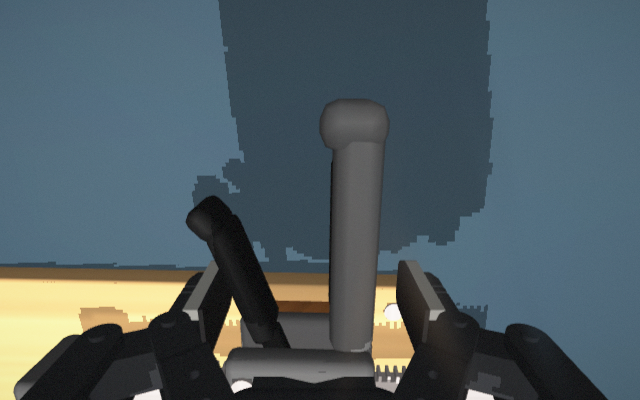

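```bash
python3 -m handwheel '[{"dx":0,"dy":-0.4,"dz":0,"yaw":0},{"dx":0,"dy":1,"dz":0,"yaw":0},{"dx":0,"dy":1,"dz":0,"yaw":0}]';python3 -m handwheel '[{"dx":0,"dy":0.6,"dz":0,"yaw":0}]';python3 -m handwheel '[{"dx":0,"dy":0.4,"dz":0,"yaw":0}]';python3 -m handwheel '[{"dx":0,"dy":0.3,"dz":0,"yaw":0}]';  python3 -c 'from h import *
print(w2b(observe()["ee_pos"]))
snap("top","t21")
a=cv2.imread("pics/t21.png")[150:240,270:390];cv2.imwrite("pics/t21c.png",cv2.resize(a,(720,540),interpolation=cv2.INTER_CUBIC))'
```

```text
t: 18.4
ee_pos: [0.4708, 0.089, 0.0031]
tcp_rot: [0.024, 0.999, -0.017, -0.011]
force: [-3.2, -7.0, 2.0]
width: 0.859
t: 18.5
ee_pos: [0.4702, 0.0948, 0.0027]
tcp_rot: [0.024, 0.999, -0.017, -0.012]
force: [-2.0, -4.7, 3.5]
width: 0.857
t: 18.6
ee_pos: [0.4696, 0.0987, 0.0024]
tcp_rot: [0.024, 0.999, -0.018, -0.013]
force: [-0.3, -7.8, 5.6]
width: 0.863
t: 18.7
ee_pos: [0.4694, 0.1013, 0.0023]
tcp_rot: [0.024, 0.999, -0.018, -0.013]
force: [1.0, -7.4, 6.4]
width: 0.861
[-60.01472875  95.41336257   2.3318011 ]
```

View pics/t21c.png

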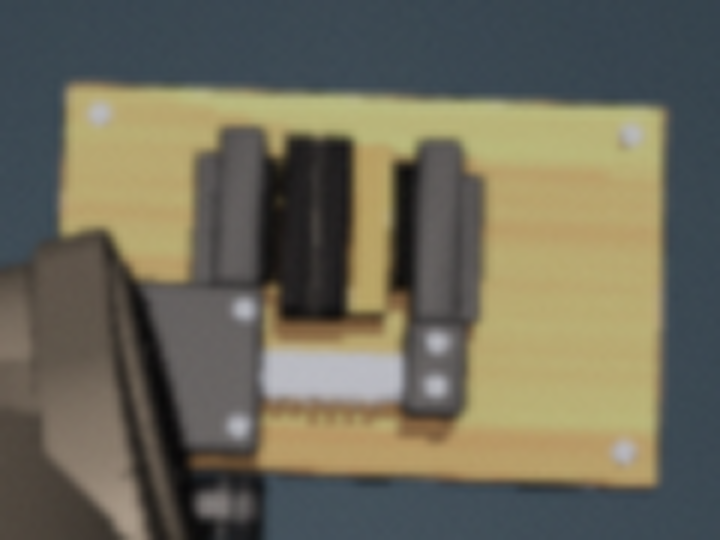

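```bash
python3 -m handwheel '[{"dx":0,"dy":0.2,"dz":0,"yaw":0}]';python3 -m handwheel '[{"dx":0,"dy":0.2,"dz":0,"yaw":0}]';  python3 -c 'from h import *
print(w2b(observe()["ee_pos"]))
snap("top","t22")
a=cv2.imread("pics/t22.png")[150:240,270:390];cv2.imwrite("pics/t22c.png",cv2.resize(a,(720,540),interpolation=cv2.INTER_CUBIC))'
```

```text
t: 18.85
ee_pos: [0.4693, 0.103, 0.0023]
tcp_rot: [0.024, 0.999, -0.018, -0.013]
force: [0.8, -7.2, 4.8]
width: 0.858
t: 18.95
ee_pos: [0.4692, 0.1043, 0.0023]
tcp_rot: [0.024, 0.999, -0.019, -0.014]
force: [0.4, -8.8, 4.9]
width: 0.859
[-60.34662409  98.42481471   2.311757  ]
```

View pics/t22c.png

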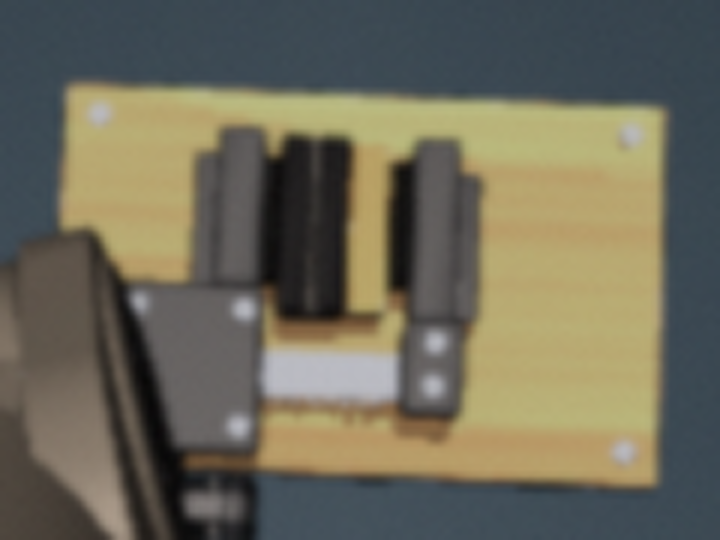

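```bash
python3 -m handwheel '[{"dx":0,"dy":-1,"dz":0,"yaw":0},{"dx":0,"dy":-1,"dz":0,"yaw":0},{"dx":0,"dy":-1,"dz":0,"yaw":0},{"dx":0,"dy":-0.5,"dz":0,"yaw":0},{"dx":0,"dy":0,"dz":0,"yaw":0}]';  python3 - <<'E'
from h import *
plan(bd(-57,66,4),np.pi/2-.05);print(w2b(observe()["ee_pos"]))
E
python3 -m handwheel '[{"dx":-0.1,"dy":1,"dz":0,"yaw":0},{"dx":0,"dy":0.8,"dz":0,"yaw":0}]'; python3 -m handwheel '[{"dx":0,"dy":0.5,"dz":0,"yaw":0}]';python3 -m handwheel '[{"dx":0,"dy":0.3,"dz":0,"yaw":0}]';python3 -c 'from h import *
print(w2b(observe()["ee_pos"]))'
```

```text
t: 19.5
ee_pos: [0.467, 0.0666, 0.0038]
tcp_rot: [0.024, 0.999, -0.019, -0.014]
force: [0.5, -0.2, -0.2]
width: 0.862
t 19.50 p [0.467  0.0666 0.0038] tooly 1.522 j7 1.36 w 0.862 F [ 0.5 -0.2 -0.2] tilt [-0.0286 -0.0367]
yaw deg 0.09 then d(cm) tool: [-0.37  0.53 -0.05] before-yaw axes: [-0.37  0.53 -0.05]
[-60.70094607  60.69188525   3.78478551]
t: 19.7
ee_pos: [0.4679, 0.0838, 0.0029]
tcp_rot: [0.026, 0.999, -0.019, -0.015]
force: [-3.1, -7.4, 1.1]
width: 0.86
t: 19.8
ee_pos: [0.4673, 0.0891, 0.0024]
tcp_rot: [0.026, 0.999, -0.02, -0.016]
force: [-2.9, -11.6, 5.2]
width: 0.861
t: 19.9
ee_pos: [0.4666, 0.092, 0.0021]
tcp_rot: [0.026, 0.999, -0.021, -0.017]
force: [-2.3, -14.5, 11.8]
width: 0.86
[-62.32348789  85.94509343   2.09121596]
```

```bash
python3 -m handwheel '[{"dx":0,"dy":0.3,"dz":-0.1,"yaw":0}]';python3 -m handwheel '[{"dx":0,"dy":0.3,"dz":-0.1,"yaw":0}]';python3 -c 'from h import *
print(w2b(observe()["ee_pos"]))
snap("top","t23");
for i in range(2): snap("wrist","w23"); s=observe(); print(s["t"],s["force"],w2b(s["ee_pos"]))
a=cv2.imread("pics/t23.png")[150:240,270:390];cv2.imwrite("pics/t23c.png",cv2.resize(a,(720,540),interpolation=cv2.INTER_CUBIC))'
```

```text
t: 20.0
ee_pos: [0.4661, 0.0944, 0.0027]
tcp_rot: [0.026, 0.999, -0.022, -0.018]
force: [1.4, -15.7, -3.4]
width: 0.866
t: 20.1
ee_pos: [0.4657, 0.0966, 0.003]
tcp_rot: [0.026, 0.999, -0.023, -0.018]
force: [2.8, -17.5, -10.6]
width: 0.861
[-63.52301732  90.50695843   3.04716919]
20.2 [  1.31095449 -16.9083883   -8.65056287] [-63.56442673  90.59698697   2.97971423]
20.25 [  1.99916497 -16.16119375  -7.75000824] [-63.5248977   90.43276404   2.95248418]
```

View pics/t23c.png

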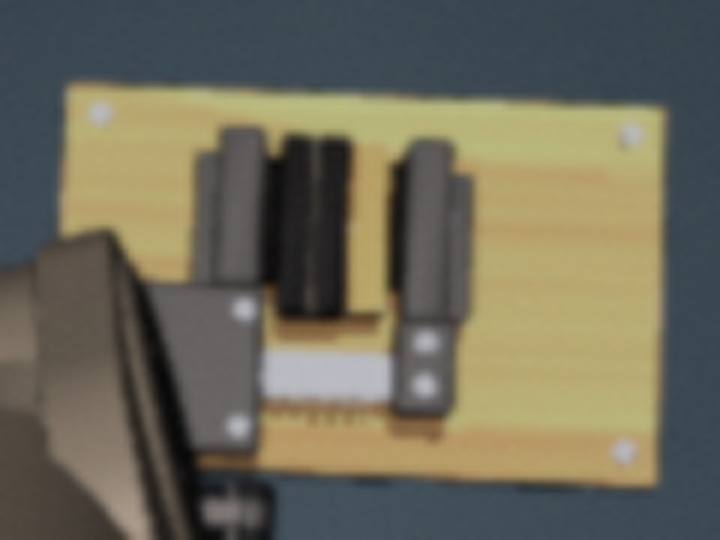

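View pics/w23.png

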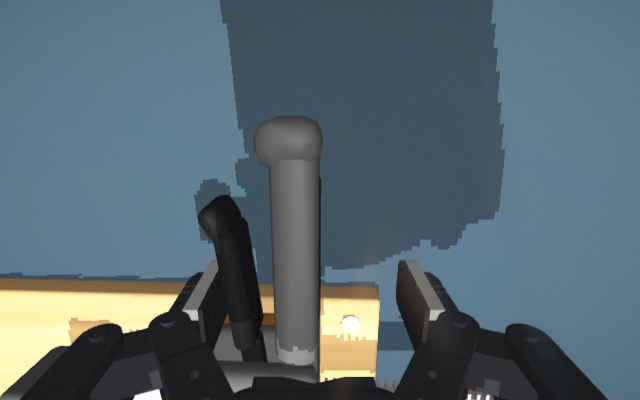

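```bash
python3 -m handwheel '[{"dx":-0.1,"dy":0.35,"dz":0,"yaw":0}]';python3 -m handwheel '[{"dx":-0.1,"dy":0.4,"dz":0,"yaw":0}]';python3 -m handwheel '[{"dx":0,"dy":0.4,"dz":0,"yaw":0}]';python3 -c 'from h import *
print(w2b(observe()["ee_pos"]))'
```

```text
t: 20.35
ee_pos: [0.4656, 0.0983, 0.0022]
tcp_rot: [0.026, 0.999, -0.024, -0.019]
force: [-5.7, -18.5, 7.3]
width: 0.865
t: 20.45
ee_pos: [0.4654, 0.1005, 0.0017]
tcp_rot: [0.027, 0.999, -0.026, -0.021]
force: [-6.2, -20.7, 15.5]
width: 0.858
t: 20.55
ee_pos: [0.4653, 0.1027, 0.0014]
tcp_rot: [0.028, 0.999, -0.027, -0.022]
force: [1.6, -20.5, 14.2]
width: 0.864
[-64.24692664  96.65962065   1.44436678]
```

```bash
python3 -m handwheel '[{"dx":0,"dy":0.4,"dz":-0.05,"yaw":0}]';python3 -m handwheel '[{"dx":0,"dy":0.4,"dz":-0.05,"yaw":0}]';python3 -c 'from h import *
for i in range(2): snap("top","t24"); s=observe(); print(s["t"],s["force"],w2b(s["ee_pos"]))
a=cv2.imread("pics/t24.png")[150:240,270:390];cv2.imwrite("pics/t24c.png",cv2.resize(a,(720,540),interpolation=cv2.INTER_CUBIC));snap("wrist","w24")'
```

```text
t: 20.65
ee_pos: [0.4651, 0.1048, 0.0016]
tcp_rot: [0.028, 0.999, -0.029, -0.022]
force: [1.7, -23.4, 4.3]
width: 0.861
t: 20.75
ee_pos: [0.4651, 0.1063, 0.0016]
tcp_rot: [0.029, 0.999, -0.03, -0.023]
force: [5.4, -28.9, -0.7]
width: 0.858
20.8 [  3.50227752 -27.85989642   1.15685584] [-64.60692915 100.29867028   1.60334146]
20.85 [  3.93823976 -27.08217874   1.69381775] [-64.61368764 100.05958649   1.56464818]
```

View pics/t24c.png

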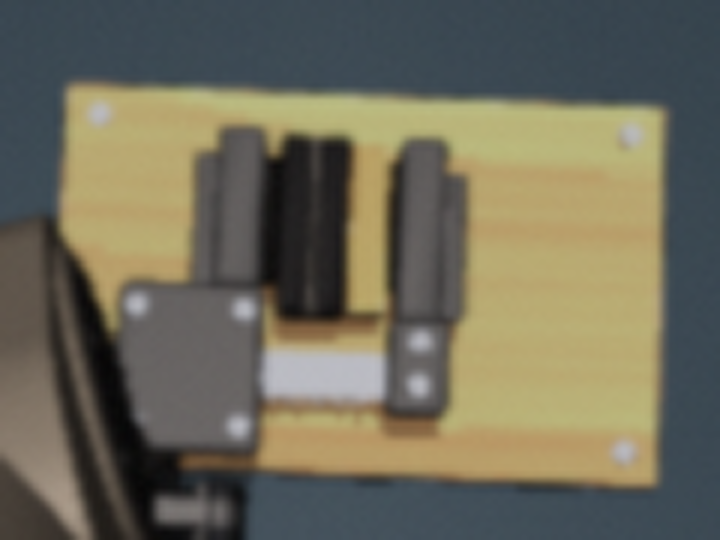

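View pics/w24.png

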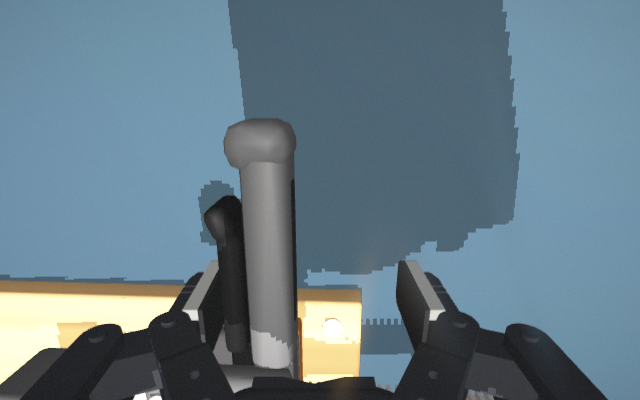

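```bash
python3 -c 'from h import *
for i in range(5): snap("scene","s25"); s=observe(); print(round(s["t"],2),s["force"].round(1) if hasattr(s["force"],"round") else s["force"],w2b(s["ee_pos"]))
a=cv2.imread("pics/s25.png")[130:250,250:400];cv2.imwrite("pics/s25c.png",cv2.resize(a,(750,600),interpolation=cv2.INTER_CUBIC))'
```

```text
20.95 [  3.7 -26.2   1.6] [-64.58547886 100.00182499   1.57643028]
21.0 [  4.1 -26.1   2.1] [-64.60575518  99.9576142    1.57206813]
21.05 [  3.  -26.4   0.8] [-64.58285809  99.96746006   1.58491336]
21.1 [  4.  -25.6   1.4] [-64.58059108  99.96823087   1.57327857]
21.15 [  3.6 -26.1   1.1] [-64.58691318  99.98540438   1.58746497]
```

View pics/s25c.png

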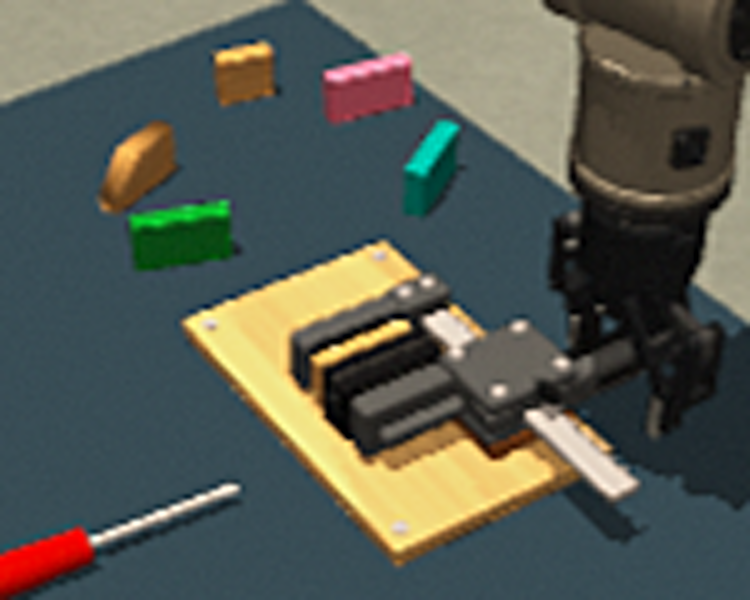

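```bash
python3 -c 'from h import *
print(ticket.hand_in())'
```

```text
the job is handed in; nothing more can be done
None
```

The sound block is clamped firmly against the adapter, and I handed the job in at about 21 s with the trigger still held squeezed. No verdict was reported.

- **Block:** I stood the sound block near block_place, broad face along the adapter. The jaw then pushed it up to the adapter, which it also slid against the fixed pad.
- **Pumping:** I moved the trigger with the arm, one finger pushing it towards the handle and the gripper kept at about 73 mm. The other finger did not touch the handle. It took six pumps and a final held squeeze.
- **Failed pass:** On my first try the finger slid over the top of the trigger with no more than about 3 N. I raised it, narrowed the gripper, lowered it and tried again.
- **Last checks:** The force on the trigger settled at about 26 N over the last 0.2 s, with the arm still. I put the pressure on the block at about 50–55 N, under the 100 N limit. That is worked out from the wrist force and is not a direct reading. The jaw moved about 6.5 mm after contact, which roughly matches the pad squeezed to its 6 mm limit (48 N).
- **Trigger position:** It looked short of its stop. The hand was at board y 100.0 mm, and earlier pumps stopped at about 102.
- **Other items:** In the last scene view (cropped) the other blocks, the look-alikes and the part of the screwdriver in frame were where they started. I did not re-check the drive and glue bottle there, but the arm did no work near them.
- **Small disagreement:** My two board measurements differed by 1–2.5 mm, so I used the average.

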